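# Feed a blank under the shear guard to the back gauge with a push stick

## Task

Load the long flat aluminium blank into the bench shear for cutting: lay it on the infeed table along the fence with its front end just in at the guard's slot and let go, then feed it in along the fence with the push stick, keeping the gripper outside the guard, until it is firmly home against the back gauge and flat along the fence, without shoving the gauge out of its setting. Put the stick back down on the bench and leave the other things alone.

Things in the scene. Friction and masses are not known exactly. Their poses are not given: they have to be found in the camera images.
- shear: Bench shear, grey cast base, fixed. Origin at bench height below the guard's front face, in the plane of the fence's face; x = feed direction (in), y = left seen from the infeed, z up; mm below are in this frame. Steel bed: top at z 40, x -220 to 175, y -25 to 65; infeed table = its part at x < 0. Side frames x 25 to 110, up to z 170; hand lever (locked) at the right up to z 350.
- slot (a point): Middle of the guard's slot, on the bed under the guard's front face (shear x 0, y 20, z 40). Slot: 22 mm high above the bed, y -30 to 70. Above it a clear guard sheet to z 122, right across the machine. Further in, from x 44, the hold-down bar and blades stay 20 mm above the bed (they are parked and not used).
- fence_start (a point): Foot of the fence's working face at its robot-side end (shear x -30, y 0, z 40). The fence is a steel bar along the feed, x -30 to 175, y -12 to 0, 14 mm high above the bed; the blank runs along its left face, so a 40 mm wide blank touching it has its middle at y 20.
- roller_edge (a point): Free edge of a spring-loaded side roller (20 mm across) just behind the guard (shear x 30, y 37; does not move with it). It stands 3 mm into the path and presses the blank to the fence. A blank's front end meets it at about x 23; it takes up to about 9 N to push past it, then 2 to 6 N to slide on.
- gauge_rods (a point): Start of the back gauge's travel, mid-path on the bed (shear x 110, y 20, z 40; fixed). The gauge's steel stop block (gauge_c0: 14 x 50 x 20 mm, across the path) is clamped by friction on two rods, its face already set anywhere from x 110 to 140. The setting is not measured: find it by feel. It stops the blank firmly but slips if pushed with over about 15 N.
- blank: The blank: aluminium flat bar 100 x 40 x 8 mm, about 105 g, plain, both ends alike (either end may go first), lying flat on the bench. Origin: centre of its underside; x along its length, z up.
- stick: Plywood push stick, 24 mm thick (y), standing on its sole, about 110 g. Origin: on the underside, below the grip; x points forwards to the nose. Upright grip block from x = -40 to +24, up to z = 62 (take it there, across y). Low tongue to the front: the nose face that pushes is at x = +100, from z = 0 to 9; above it a lip, z = 9.5 to 15, reaches forwards to x = +110 over the top of the workpiece. Tail at x = -43.
- offcut: Bystander: short offcut of the same 40 x 8 mm aluminium flat bar, only 55 mm long; not the blank. Origin: underside.
- connector_a: Bystander: small off-white connector housing, 30 x 18 x 16 mm. Origin: underside.
- connector_b: Bystander: off-white connector housing, 40 x 18 x 16 mm. Origin: underside.
- crimper: Bystander: hand crimping pliers lying flat, about 190 mm long, 15 mm high. Origin: underside.
- spacer: Bystander: turned steel spacer, 26 mm across, 22 mm high. Origin: underside.
- jar: Bystander: glass jar with black cap, 56 mm across, 70 mm high. Origin: underside.
- square: Bystander: steel engineer's square, stock 100 x 14 x 18 mm, blade 90 mm long. Origin: underside.
Things that resemble listed ones, but are neither listed nor needed, are in the scene too. Of the things that look like the stick, the middle-sized one is meant.

How it is judged:
By the outcome, as a careful person would: the job done as asked, in the order asked, and still so for the second after the job is handed in, with the robot touching nothing.
It also fails if it takes over 72 s, if anything falls off the work surface, if the arm or the gripper's body presses on something with over 40 N, if the wrist force passes 120 N, or if a joint passes its speed limit or range.

## Robot

A 6-joint arm with a two-finger parallel gripper is mounted at the origin on the work surface. World frame = base frame: x ahead of the robot, y to its left, z up, the work surface at z = 0. Lengths are in m, angles in rad, forces in N, time in s.
With the tool pointing down it reaches from about 0.3 to 0.75 m from the base axis. Payload 8.5 kg.
Tool frame: the origin (TCP) lies midway between the tips of the shut fingers; the grasp point (between the pads) lies 19 mm behind it; z points along the fingers, y is the direction in which the jaws open and shut (so a half turn about z gives the same grasp; the last joint's range is limited). The gripper opens to 85 mm and grips with 20 to 120 N. Pads are 22 mm wide; open, the fingers measure 114 mm over their backs; the gripper's body (76 mm by 85 mm) begins 54 mm behind the grasp point. The pads swing forward as they close: fully open they stand 13 mm farther back than shut.
Start: joints at [-1.558, 0.381, 1.297, -0, 1.464, -0.215], TCP at [0.124, -0.536, 0.231] pointing down, gripper open.
Joint ranges: [-3.11, 3.11], [-0.89, 2.33], [0.22, 2.48], [-1.42, 4.56], [0.17, 2.85], [-2.88, 2.88]. Speed limits (rad/s): [2.39, 2.39, 3.14, 3.14, 3.14, 3.14].

## Interface

Orientations are given as [roll, pitch, yaw] about the fixed x, y, z axes, in that order (R = Rz(yaw) Ry(pitch) Rx(roll)).
In Python, from workcell import ctrl gives the robot as it stands. The module is installed in compiled form; this text tells all that it offers.
- The arm moves only by the tool send_rows, never from a script. Its argument "commands" is one flat list of numbers, 7 for each row, row after row: the shift along the world's x, y, z in m, then the turn, a rotation vector about the world's x, y, z in degrees, then the closure, from 0 (fully open) to 1 (shut). A call has 1 to 5 rows; each row shifts and turns the pose as measured when the row begins; what a row does not reach is not made up. A row lasts 1/12 s, in which the tool goes at most 41.7 mm and 7.16 degrees, less where a joint would pass 70% of its speed; a pose out of reach is approached as far as the arm can. A call with a gripper value outside its range is refused whole. The fingers move at their own pace and stop on an object; "squeeze" is the grip in N (left out, the last holds). Time passes only in rows, so rows that do not move let the fingers close. It gives the time, the measured TCP pose, the force and the opening at its end, in the units of the state.
- ctrl.read_state(): the state, without advancing time (a new reading comes with each control period).
- ctrl.grab_frame(name): name is "side" or "top"; returns (picture, depth): 400x640x3 uint8, red, green, blue; 400x640 float32, m along the optical axis (not along the pixel's ray), 0 where there is no reading.
- ctrl.camera_info(name): a dict with "intrinsics" (3x3 intrinsics, pixels), "k1" (the pictures are not rectified: a ray, as slopes to the right and down, at radius r is drawn at 1 + k1 r^2 times it, then the intrinsics apply), "rvec" (rotation vector, rad) and "tvec" (3), from world to camera coordinates, as OpenCV has them. Camera axes: x right, y down, z forward; pixel columns grow to the right and rows downward; lengths in m; the calibration is good to about 2 mm. A picture is of the moment at which its call begins. camera_info takes no time and is no camera call.
- ctrl.close_job(): hands the job in, once; it reports no verdict.
The state is a dict: "time_s": time; "joint_pos": joint angles; "qd": joint speeds; "tau": joint torques, N m; "tool_pos": TCP position; "eef_rot": TCP orientation; "contact_force": force on the tool from outside, world axes, zero at the start; "wrist_torque": the same for the moment, N m; "grip_width": finger opening in m.
Only numpy, scipy, OpenCV 4.12 (cv2) and the standard library are available. Lean on these libraries where they do the work, as an engineer would, in place of code of your own. Each camera call takes 0.05 s, during which the arm holds its last target.

## Working session

There is one attempt and no reset: what is moved stays moved. The work goes in short steps, Python scripts to look and compute and a tool call to move; the robot and the scene stay as the last step left them, time stands still between calls to the robot, and variables do not carry over. Pictures are saved under pics/ and viewed, and the job is handed in when it is done.

Besides the shell and the picture viewer there is one more tool, called after "Emit:" by a JSON object that holds its "method" and its "body", one argument or row to a line. send_rows: Moves the arm, as the interface text tells. Its arguments: {"type":"object","properties":{"commands":{"type":"array","items":{"type":"number"}},"squeeze":{"type":"number"}},"required":["commands"]}

```bash
mkdir -p pics; ls
python3 - <<'E'
from workcell import ctrl
import cv2,numpy as np
s=ctrl.read_state(); print(s)
for n in("side","top"):
    p,d=ctrl.grab_frame(n); cv2.imwrite(f"pics/{n}0.png",p[:,:,::-1]); np.savez(f"{n}0.npz",p=p,d=d); print(n,ctrl.camera_info(n))
E
```

```text
pics
{'time_s': 0.0, 'joint_pos': array([-1.55829215e+00,  3.81211921e-01,  1.29830030e+00, -2.29573690e-05,
        1.46362562e+00, -2.15302762e-01]), 'qd': array([ 7.95067633e-04,  9.46978153e-04,  1.24027735e-05, -6.82081099e-04,
        4.67091088e-04, -2.69675486e-04]), 'tau': array([ 2.49334498e-04, -4.48460269e+01, -2.31278104e+01, -1.83874768e-04,
        4.72597589e-03, -7.72488761e-06]), 'tool_pos': array([ 0.12419927, -0.53547   ,  0.23068991]), 'eef_rot': array([-3.14007826e+00, -3.07824348e-04,  2.27809179e-01]), 'contact_force': array([-0.35950686,  0.09990826,  0.24154905]), 'wrist_torque': array([ 0.01119962,  0.02097351, -0.05361176]), 'grip_width': 0.08547038520816713}
side {'intrinsics': array([[440.68208187,   0.        , 319.68276368],
       [  0.        , 440.68208187, 200.6457951 ],
       [  0.        ,   0.        ,   1.        ]]), 'k1': -0.06371179628989627, 'rvec': array([ 0.07553675, -2.72207595,  1.48686135]), 'tvec': array([0.53015341, 0.06426784, 1.14761441])}
top {'intrinsics': array([[447.1498661 ,   0.        , 318.03254504],
       [  0.        , 447.1498661 , 199.14301671],
       [  0.        ,   0.        ,   1.        ]]), 'k1': -0.08722489555289958, 'rvec': array([ 2.17163405, -2.12049235,  0.17533884]), 'tvec': array([-0.00591824,  0.55392327,  1.23701602])}
```

View pics/side0.png

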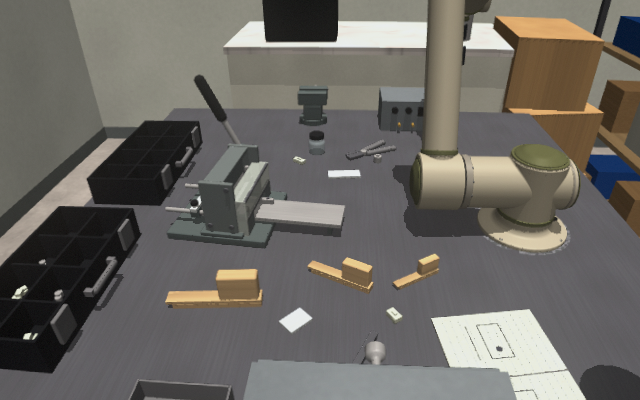

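View pics/top0.png

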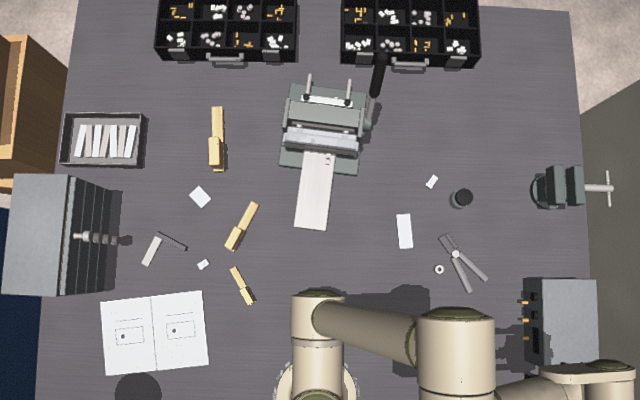

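```bash
cat > h.py <<'E'
import numpy as np,cv2
from workcell import ctrl
def cam(n):
    c=ctrl.camera_info(n);R=cv2.Rodrigues(c["rvec"])[0];return c["intrinsics"],np.array([c["k1"],0,0,0.]),R,np.array(c["tvec"]),c["rvec"]
def ray(n,uv):
    K,D,R,t,_=cam(n); q=cv2.undistortPoints(np.array(uv,float).reshape(-1,1,2),K,D).reshape(-1,2)
    d=np.c_[q,np.ones(len(q))]@R; return -R.T@t,d
def plane(n,uv,z):
    o,d=ray(n,uv); return o+d*((z-o[2])/d[:,2])[:,None]
def proj(n,X):
    K,D,R,t,rv=cam(n); return cv2.projectPoints(np.array(X,float).reshape(-1,1,3),rv,t,K,D)[0].reshape(-1,2)
def cloud(n,d):
    K,D,R,t,_=cam(n);v,u=np.mgrid[0:400,0:640]
    q=cv2.undistortPoints(np.c_[u.ravel(),v.ravel()].astype(float).reshape(-1,1,2),K,D).reshape(-1,2)
    z=d.ravel()[:,None];P=(np.c_[q*z,z]-t)@R; P[d.ravel()==0]=np.nan; return P.reshape(400,640,3)
def crop(p,x0,y0,x1,y1,f,name):
    c=cv2.resize(p[y0:y1,x0:x1,::-1],None,fx=f,fy=f,interpolation=cv2.INTER_CUBIC);cv2.imwrite(name,c)
E
python3 - <<'E'
from h import *
t=np.load("top0.npz");s=np.load("side0.npz")
a=t["p"]
crop(a,265,60,395,240,3,"pics/c1.png")
crop(a,190,90,280,310,2.7,"pics/c2.png")
crop(a,380,160,480,300,4,"pics/c3.png")
C=cloud("top",t["d"])
for uv in [(217,138),(241,226),(242,285),(405,231),(200,197),(432,181),(203,264),(315,200),(240,240),(249,212)]: print(uv,C[uv[1],uv[0]].round(4))
E
```

```text
(217, 138) [0.7176 0.2996 0.0783]
(241, 226) [0.4736 0.228  0.0183]
(242, 285) [0.3051 0.2185 0.0118]
(405, 231) [nan nan nan]
(200, 197) [0.5566 0.3546 0.0107]
(432, 181) [ 0.6208 -0.3297  0.0159]
(203, 264) [0.3615 0.3326 0.0171]
(315, 200) [0.5513 0.0159 0.0422]
(240, 240) [0.4339 0.2313 0.0043]
(249, 212) [0.5154 0.2073 0.0142]
```

View pics/c1.png

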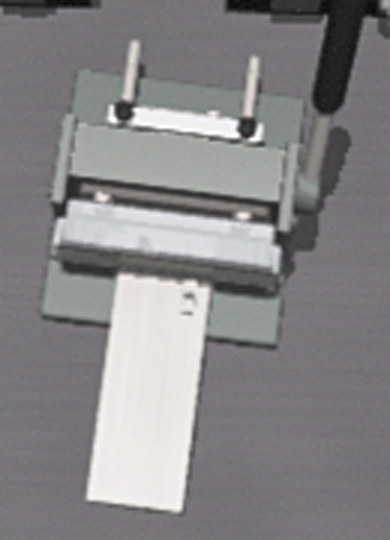

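View pics/c2.png

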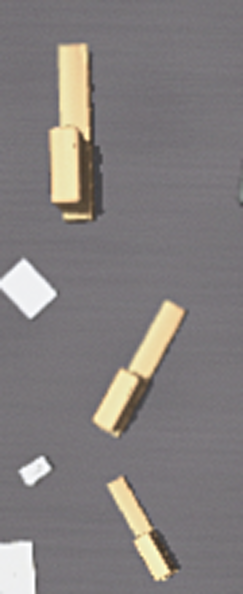

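View pics/c3.png

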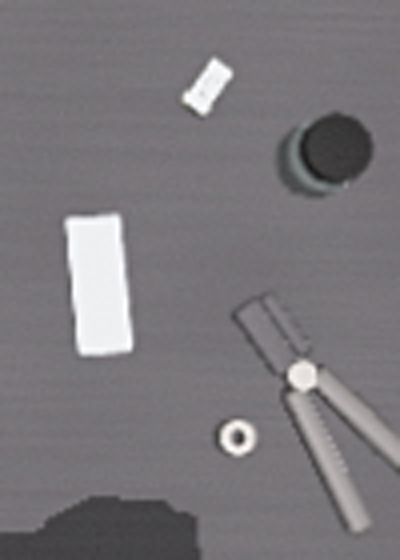

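Run:
```python
from h import *
t=np.load("top0.npz");a=t["p"];s=np.load("side0.npz")["p"]
hsv=cv2.cvtColor(a,cv2.COLOR_RGB2HSV)
m=((hsv[...,2]>170)&(hsv[...,1]<50)).astype(np.uint8)
def rects(n,m,z,mn=30):
    cs,_=cv2.findContours(m,cv2.RETR_EXTERNAL,cv2.CHAIN_APPROX_NONE)
    for c in cs:
        if cv2.contourArea(c)<mn: continue
        r0=cv2.minAreaRect(c); 
        P=plane(n,c.reshape(-1,2),z)[:,:2]
        r=cv2.minAreaRect((P*1000).astype(np.float32))
        bx=cv2.boxPoints(r)
        print(n,np.round(r0[0]),"c",np.round(r[0],1),"size",np.round(r[1],1),"ang",round(r[2],1))
        yield c
mm=m.copy();mm[:, :150]=0;mm[:60]=0;mm[290:]=0;mm[:,480:]=0
list(rects("top",mm,0.008))
wood=cv2.inRange(hsv,(12,70,100),(30,255,255));wood[:90]=0;wood[:,:150]=0;wood[:,290:]=0
for z in(0,0.015,0.062):list(rects("top",wood,z))
hs=cv2.cvtColor(s,cv2.COLOR_RGB2HSV)
crop(s,290,240,460,320,4.5,"pics/s2.png");crop(s,160,60,360,260,3,"pics/s1.png")
```

```text
top [439. 269.] c [ 362.7 -348.9] size [23.6 23.2] ang 89.4
top [461. 274.] c [ 348.7 -414.1] size [98.8  8. ] ang 26.7
top [203. 264.] c [362.2 335.8] size [19.4 31. ] ang 36.9
top [467. 261.] c [ 386.5 -431.4] size [100.9  20.7] ang 56.3
top [153. 248.] c [403.8 486.1] size [21.6 69.5] ang 66.6
top [404. 231.] c [ 472.2 -247.9] size [102.2  41.4] ang 5.5
top [200. 197.] c [558.6 357. ] size [56.  41.3] ang 47.3
top [432. 181.] c [ 621.8 -331.2] size [21.3 40.3] ang 53.7
top [314. 190.] c [587.8  18.6] size [ 94.6 231.4] ang 83.8
top [321. 136.] c [751.2   3. ] size [225.1  58.4] ang 84.2
top [323. 120.] c [802.8  -3.4] size [210.1  25.5] ang 87.8
top [326. 100.] c [868.2 -11.5] size [111.1  25.2] ang 83.6
top [348.  88.] c [906.3 -78. ] size [ 8.3 63.1] ang 83.5
top [308.  83.] c [920.5  45.5] size [ 8.3 60.3] ang 84.0
top [242. 286.] c [303.1 221.8] size [116.1  24.1] ang 31.8
top [241. 225.] c [477.3 231.1] size [ 34.4 154.5] ang 63.4
top [216. 136.] c [749.2 322.7] size [186.3  45.8] ang 3.5
top [242. 286.] c [303.7 219.5] size [114.8  23.8] ang 31.8
top [241. 225.] c [475.9 228.6] size [ 34.  152.8] ang 63.4
top [216. 136.] c [744.7 319.2] size [184.2  45.2] ang 3.5
top [242. 286.] c [305.7 212.1] size [110.6  22.9] ang 31.8
top [241. 225.] c [471.6 220.9] size [ 32.8 147.2] ang 63.4
top [216. 136.] c [730.7 308.2] size [177.5  43.6] ang 3.5
```

View pics/s1.png

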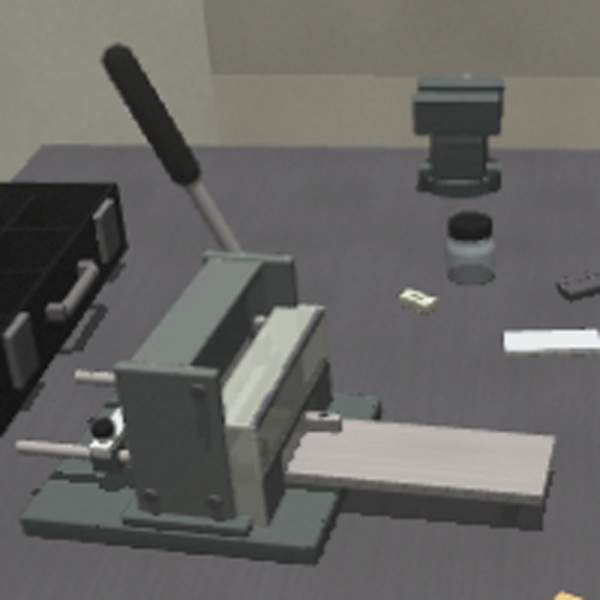

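View pics/s2.png

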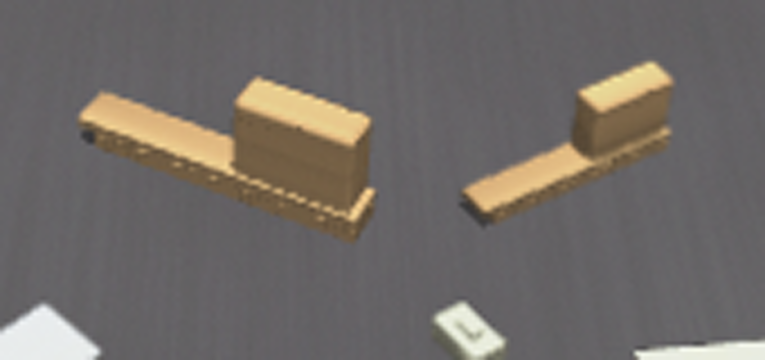

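Run:
```python
from h import *
t=np.load("top0.npz");a=t["p"];s=np.load("side0.npz")["p"]
def mask(im):
    h=cv2.cvtColor(im,cv2.COLOR_RGB2HSV);return h
def lines(n,c,z,sel):
    pass
# grey-level upsample contour for subpixel
def cont(im,x0,y0,x1,y1,th,f=8):
    g=cv2.cvtColor(im,cv2.COLOR_RGB2GRAY)[y0:y1,x0:x1]
    g=cv2.resize(g,None,fx=f,fy=f,interpolation=cv2.INTER_LINEAR)
    cs,_=cv2.findContours((g>th).astype(np.uint8),cv2.RETR_EXTERNAL,cv2.CHAIN_APPROX_NONE)
    c=max(cs,key=cv2.contourArea).reshape(-1,2)
    return (c+.5)/f-.5+[x0,y0]
def show(n,c,z,lab):
    P=plane(n,c,z)[:,:2]*1000; r=cv2.minAreaRect(P.astype(np.float32)); print(n,lab,np.round(r[0],1),np.round(r[1],1),round(r[2],2)); return P,r
for n,im,bb in(("top",a,(390,205,420,255)),("side",s,(322,163,368,183))):
    c=cont(im,*bb,150 if n=="top" else 150); show(n,c,.008,"blank")
for n,im,bb in(("top",a,(285,140,345,240)),("side",s,(280,196,352,232))):
    g=cv2.cvtColor(im,cv2.COLOR_RGB2GRAY)
    c=cont(im,*bb,150 if n=="top" else 130); P,r=show(n,c,.040,"bed")
    print(np.round(cv2.boxPoints(r),1).tolist())
    crop(im,*bb,8,f"pics/bed_{n}.png")
```

```text
top blank [ 472.1 -247.7] [104.3  43.7] 5.45
side blank [ 471.  -245.6] [101.9  46.6] 3.96
top bed [582.6  42. ] [148.2 227.6] 85.64
[[463.5, -23.200000762939453], [690.4000244140625, -40.5], [701.7000122070312, 107.19999694824219], [474.79998779296875, 124.5]]
side bed [558.   20.4] [ 93.1 177.9] 83.85
[[464.6000061035156, -16.399999618530273], [641.5, -35.400001525878906], [651.5, 57.20000076293945], [474.6000061035156, 76.19999694824219]]
```

View pics/bed_top.png

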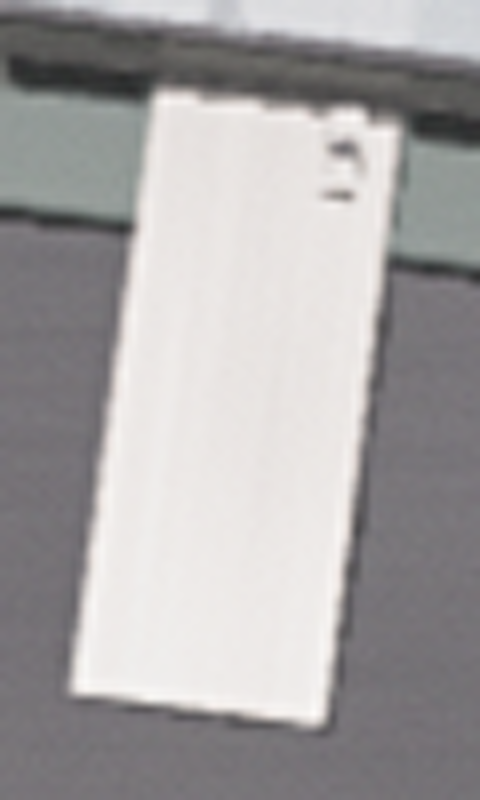

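View pics/bed_side.png

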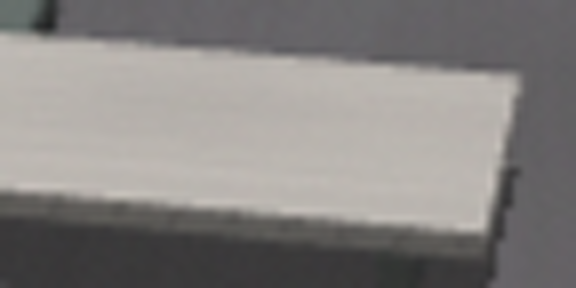

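Run:
```python
from h import *
a=np.load("top0.npz")["p"];s=np.load("side0.npz")["p"]
def cont(im,x0,y0,x1,y1,th,f=8):
    g=cv2.cvtColor(im,cv2.COLOR_RGB2GRAY)[y0:y1,x0:x1]
    g=cv2.resize(g,None,fx=f,fy=f,interpolation=cv2.INTER_LINEAR)
    cs,_=cv2.findContours((g>th).astype(np.uint8),cv2.RETR_EXTERNAL,cv2.CHAIN_APPROX_NONE)
    return (max(cs,key=cv2.contourArea).reshape(-1,2)+.5)/f-.5+[x0,y0]
res={}
for n,im,bb,th in(("top",a,(288,156,345,240),180),("side",s,(295,196,352,232),155)):
    P=plane(n,cont(im,*bb,th),.04)[:,:2]*1000
    r=cv2.minAreaRect(P.astype(np.float32));print(n,np.round(r[0],1),np.round(r[1],1),round(r[2],2))
    yaw=np.radians(r[2]-90)
    for it in range(3):
        e=np.array([np.cos(yaw),np.sin(yaw)]);nn=np.array([-e[1],e[0]])
        u=P@e;v=P@nn
        L=(v>v.max()-2.5)&(u>u.min()+15)&(u<u.max()-15);Rr=(v<v.min()+2.5)&(u>u.min()+15)&(u<u.max()-15)
        kl=np.polyfit(u[L],v[L],1);kr=np.polyfit(u[Rr],v[Rr],1)
        yaw+=np.arctan((kl[0]+kr[0])/2)
    F=(u<u.min()+2.5)&(v>v.min()+10)&(v<v.max()-10)
    vl,vr=np.median(v[L]),np.median(v[Rr]);uf=np.median(u[F])
    o=(uf+220)*e+((vl+vr)/2-20)*nn
    print(" yaw",np.degrees(yaw).round(2),"edge slopes",kl[0].round(4),kr[0].round(4),"width",(vl-vr).round(1),"origin",o.round(1))
# guard front-face / fence start predictions
# stick: top of block from z=62 and sole
```

```text
top [579.3  18.9] [ 92.2 219.9] 84.06
 yaw -6.06 edge slopes 0.0002 -0.0002 width 90.5 origin [687.5 -12.5]
side [537.8  22.9] [ 89.  134.7] 83.8
 yaw -6.18 edge slopes 0.0005 -0.0005 width 86.9 origin [688.  -13.3]
```

Run:
```python
from h import *
a=np.load("top0.npz")["p"];s=np.load("side0.npz")["p"]
crop(a,218,192,268,260,8,"pics/st.png")
crop(s,300,250,380,300,8,"pics/ss.png")
```

```text
(no output)
```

View pics/st.png

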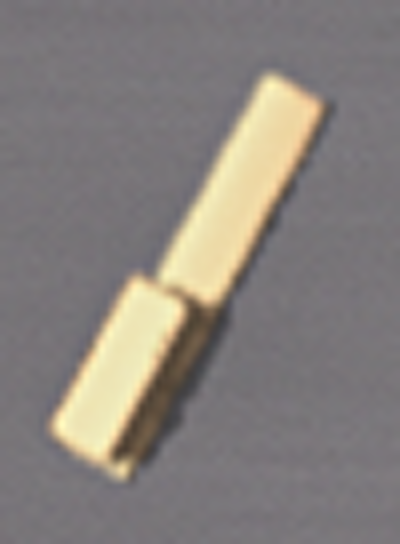

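View pics/ss.png

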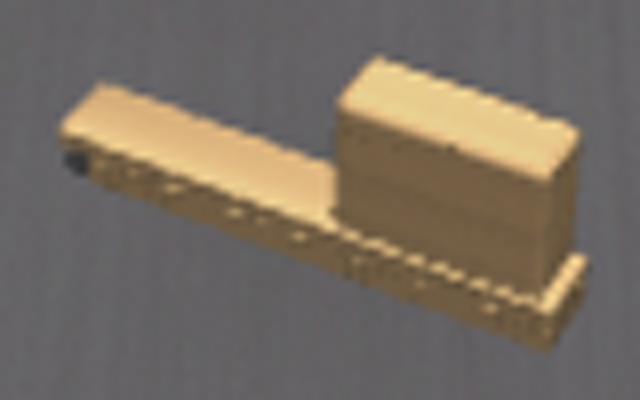

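Run:
```python
from h import *
def f(n,pts,off,z):
    uv=(np.array(pts)+.5)/8-.5+off; return plane(n,uv,z)[:,:2]*1000
T=f("top",[(50,430),(113,460),(190,303),(137,278)],[218,192],.062)
S=f("side",[(548,178),(578,132),(378,58),(343,102)],[300,250],.062)
TN=f("top",[(270,72),(327,105)],[218,192],.015);SN=f("side",[(103,85),(63,130)],[300,250],.015)
for n,B,N in(("top",T,TN),("side",S,SN)):
    r=cv2.minAreaRect(B.astype(np.float32)); print(n,"block",r[0],r[1],r[2],B.mean(0).round(1),"nose",N.round(1).tolist(),N.mean(0).round(1),"width",np.linalg.norm(N[0]-N[1]).round(1))
    d=N.mean(0)-B.mean(0);print(" dist",np.linalg.norm(d).round(1),"yaw",np.degrees(np.arctan2(d[1],d[0])).round(2))
```

```text
top block (437.3330993652344, 242.92872619628906) (24.52446174621582, 60.439605712890625) 66.29051208496094 [437.  242.1] nose [[549.1, 201.9], [537.5, 180.6]] [543.3 191.2] width 24.3
 dist 117.9 yaw -25.53
side block (435.66619873046875, 246.39926147460938) (20.70507049560547, 60.673927307128906) 62.80781555175781 [435.8 246.5] nose [[536.5, 183.0], [546.4, 203.1]] [541.5 193.1] width 22.4
 dist 118.3 yaw -26.8
```

Emit:
{"method": "send_rows", "body": {
  "commands": [0.03, 0.0265, -0.004, 0, 0, -2, 0.2, 0.03, 0.0265, -0.004, 0, 0, -2, 0.2, 0.03, 0.0265, -0.004, 0, 0, -2, 0.2, 0.03, 0.0265, -0.004, 0, 0, -2, 0.2, 0.03, 0.0265, -0.004, 0, 0, 0, 0.2],
  "squeeze": 40
}}

```text
time_s: 0.52
tool_pos: [0.2731, -0.4021, 0.2079]
eef_rot: [-3.139, 0.001, 0.069]
contact_force: [0.3, -1.1, 0.2]
grip_width: 0.0683
```

Emit:
{"method": "send_rows", "body": {
  "commands": [0.03, 0.026, -0.005, 0, 0, 0, 0.2, 0.03, 0.026, -0.01, 0, 0, 0, 0.25, 0.03, 0.026, -0.02, 0, 0, 0, 0.25, 0.03, 0.026, -0.025, 0, 0, 0, 0.25, 0.03, 0.026, -0.025, 0, 0, 0, 0.25]
}}

```text
time_s: 0.93
tool_pos: [0.417, -0.2758, 0.1321]
eef_rot: [3.139, -0.002, 0.069]
contact_force: [0.4, -0.6, 0.2]
grip_width: 0.0639
```

Emit:
{"method": "send_rows", "body": {
  "commands": [0.018, 0.016, -0.03, 0, 0, 0.5, 0.25, 0.001, 0, 0, 0, 0, 0.5, 0.25]
}}

```text
time_s: 1.1
tool_pos: [0.4385, -0.2535, 0.0974]
eef_rot: [-3.14, 0.0, 0.092]
contact_force: [-1.5, 1.1, -0.6]
grip_width: 0.064
```

Emit:
{"method": "send_rows", "body": {
  "commands": [0.0085, 0.0035, -0.03, 0, 0, 0, 0.25, 0, 0, -0.025, 0, 0, 0, 0.25, 0, 0, -0.02, 0, 0, 0, 0.25, 0, 0, -0.01, 0, 0, 0, 0.25, 0, 0, -0.004, 0, 0, 0, 0.25]
}}

```text
time_s: 1.52
tool_pos: [0.4487, -0.2492, 0.0053]
eef_rot: [-3.141, -0.0, 0.097]
contact_force: [-0.2, 0.2, -0.4]
grip_width: 0.0642
```

Run:
```python
from h import *
s=ctrl.read_state();print(s["tool_pos"],s["eef_rot"],s["contact_force"])
p,d=ctrl.grab_frame("side"); crop(p,280,120,420,220,5,"pics/g1.png")
```

```text
[ 0.44867227 -0.249185    0.00529842] [-3.14102739e+00 -2.90721405e-04  9.74672894e-02] [-0.20538925  0.18761895 -0.37339225]
```

View pics/g1.png

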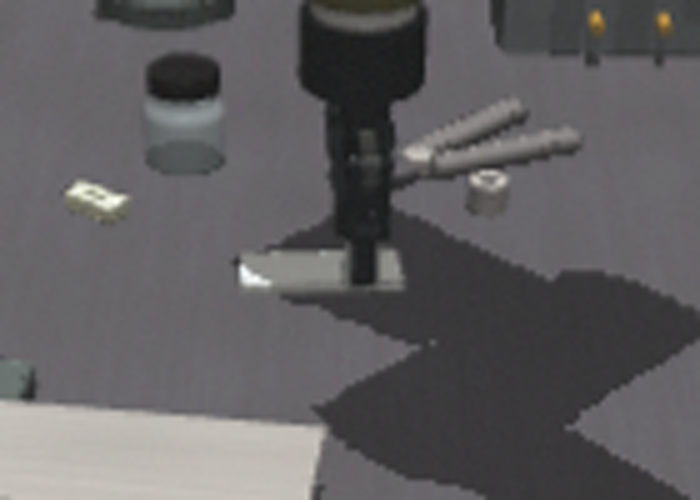

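The picture shows the fingers straddling the blank near its robot-side end (crop about (362,265)), with the rest of the blank reaching away ahead. I'll lower a little and close.

Emit:
{"method": "send_rows", "body": {
  "commands": [0, 0, -0.003, 0, 0, 0, 0.4, 0, 0, 0, 0, 0, 0, 0.6, 0, 0, 0, 0, 0, 0, 0.8, 0, 0, 0, 0, 0, 0, 0.8, 0, 0, 0, 0, 0, 0, 0.8]
}}

```text
time_s: 1.98
tool_pos: [0.4491, -0.251, 0.0048]
eef_rot: [3.139, -0.003, 0.096]
contact_force: [-0.7, -0.1, -1.8]
grip_width: 0.0382
```

Emit:
{"method": "send_rows", "body": {
  "commands": [0, 0, 0, 0, 0, 0, 0.8, 0, 0, 0, 0, 0, 0, 0.8, 0, 0, 0, 0, 0, 0, 0.8]
}}

```text
time_s: 2.23
tool_pos: [0.4493, -0.2513, 0.0057]
eef_rot: [3.138, -0.004, 0.096]
contact_force: [-0.4, 0.0, -1.4]
grip_width: 0.0382
```

Emit:
{"method": "send_rows", "body": {
  "commands": [0, 0, 0, 0, 0, 0, 0.4, 0, 0, 0, 0, 0, 0, 0.4, 0, 0, -0.003, 0.2, -0.2, 0, 0.4, 0, 0, 0, 0, 0, 0, 0.4]
}}

```text
time_s: 2.57
tool_pos: [0.4497, -0.2514, 0.0029]
eef_rot: [3.14, -0.009, 0.096]
contact_force: [-0.4, 1.0, 0.3]
grip_width: 0.0513
```

Run:
```python
from h import *
s=ctrl.read_state();print(s["tool_pos"],s["eef_rot"],s["contact_force"],s["grip_width"])
```

```text
[ 0.4496737  -0.25141576  0.0028888 ] [ 3.14047682 -0.00888136  0.09649259] [-0.40402879  0.96494019  0.33801302] 0.05131503913449746
```

Emit:
{"method": "send_rows", "body": {
  "commands": [0, 0, -0.003, 0, 0.5, 0, 0.4, 0, 0, 0, 0, 0, 0, 0.4]
}}

```text
time_s: 2.73
tool_pos: [0.4496, -0.2515, -0.0005]
eef_rot: [3.141, 0.001, 0.096]
contact_force: [-0.5, 0.1, -0.2]
grip_width: 0.0511
```

Emit:
{"method": "send_rows", "body": {
  "commands": [0, 0, 0, 0, 0, 0, 0.7, 0, 0, 0, 0, 0, 0, 0.8, 0, 0, 0, 0, 0, 0, 0.8, 0, 0, 0, 0, 0, 0, 0.8]
}}

```text
time_s: 3.07
tool_pos: [0.4497, -0.2515, -0.0004]
eef_rot: [3.141, 0.001, 0.097]
contact_force: [-0.1, 0.1, -0.3]
grip_width: 0.0389
```

Emit:
{"method": "send_rows", "body": {
  "commands": [0, 0, 0.03, 0, 0, 0, 0.8, 0, 0.01, 0.035, 0, 0, 0, 0.8, 0.01, 0.03, 0.02, 0, 0, -2, 0.8, 0.016, 0.032, 0.005, 0, 0, -3, 0.8, 0.016, 0.032, 0, 0, 0, -3, 0.8]
}}

```text
time_s: 3.48
tool_pos: [0.4902, -0.1487, 0.0919]
eef_rot: [-3.139, 0.002, -0.057]
contact_force: [1.6, -0.0, -1.4]
grip_width: 0.0387
```

Run:
```python
from h import *
s=ctrl.read_state();print(s["tool_pos"],s["eef_rot"],s["contact_force"],s["grip_width"])
p,d=ctrl.grab_frame("side"); crop(p,200,80,440,240,3,"pics/g2.png")
```

```text
[ 0.49021353 -0.14874234  0.09191613] [-3.13864217e+00  2.23251565e-03 -5.67792954e-02] [ 1.59848517 -0.03142876 -1.4131024 ] 0.03867233392753807
```

View pics/g2.png

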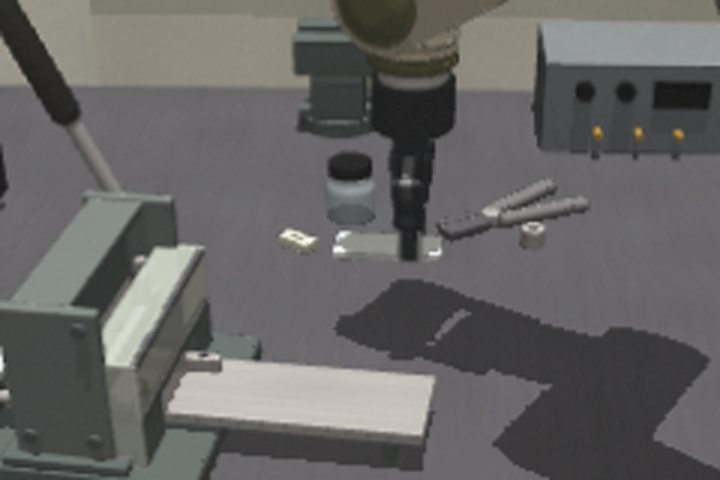

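The picture shows the blank held level in the fingers (crop (390,245)), clear of the bench.

Emit:
{"method": "send_rows", "body": {
  "commands": [0.02, 0.033, 0.004, 0, 0, -1.5, 0.8, 0.02, 0.033, 0.004, 0, 0, -0.5, 0.8, 0.02, 0.033, 0, 0, 0, 0, 0.8, 0.02, 0.033, 0, 0, 0, 0, 0.8, 0.008, 0.016, 0, 0, 0, 0, 0.8]
}}

```text
time_s: 3.95
tool_pos: [0.5801, 0.0083, 0.0993]
eef_rot: [-3.136, 0.003, -0.096]
contact_force: [-0.7, -0.9, -1.6]
grip_width: 0.0385
```

Emit:
{"method": "send_rows", "body": {
  "commands": [0, 0, 0, 0, 0, 0, 0.8]
}}

```text
time_s: 4.03
tool_pos: [0.581, 0.0116, 0.0988]
eef_rot: [-3.135, 0.003, -0.092]
contact_force: [-0.7, 1.1, -1.1]
grip_width: 0.0386
```

Emit:
{"method": "send_rows", "body": {
  "commands": [0.0125, 0.01, -0.015, -0.37, -0.17, -0.8, 0.8, 0, 0, -0.02, 0, 0, 0, 0.8, 0, 0, -0.015, 0, 0, 0, 0.8, 0, 0, 0, 0, 0, 0, 0.8]
}}

```text
time_s: 4.37
tool_pos: [0.5933, 0.022, 0.0466]
eef_rot: [3.141, -0.001, -0.104]
contact_force: [-1.1, 0.8, -0.7]
grip_width: 0.0384
```

Run:
```python
from h import *
s=ctrl.read_state();print(s["tool_pos"],s["eef_rot"],s["contact_force"],s["grip_width"])
p,d=ctrl.grab_frame("side"); crop(p,220,130,380,250,5,"pics/g3.png")
p,d=ctrl.grab_frame("top"); crop(p,270,110,370,250,4,"pics/g3t.png")
```

```text
[0.59327697 0.02202591 0.04664382] [ 3.14068324e+00 -1.10582555e-03 -1.03835902e-01] [-1.05565552  0.76428656 -0.7476602 ] 0.03843406009296621
```

View pics/g3.png

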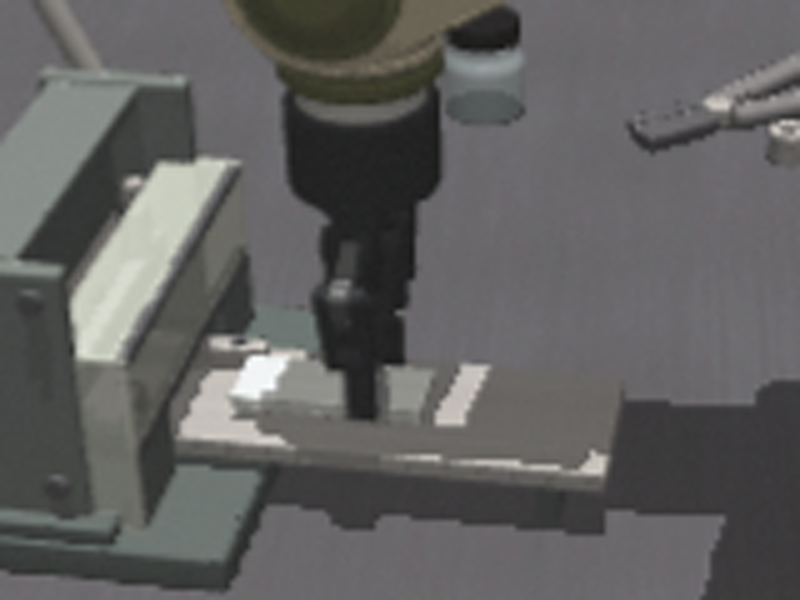

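View pics/g3t.png

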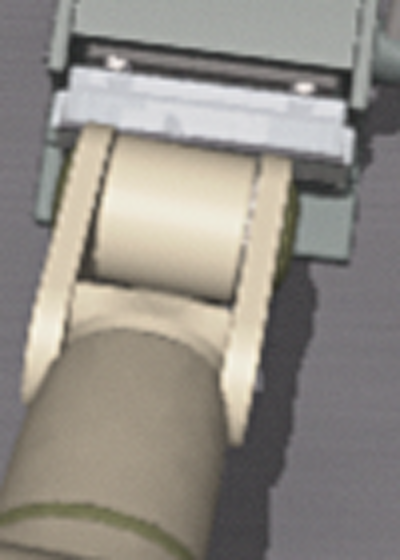

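```bash
cat >> h.py <<'E'
O=np.array([687.7,-12.9]);Y=np.radians(-6.1);E_=np.array([np.cos(Y),np.sin(Y)]);N_=np.array([-E_[1],E_[0]])
def sh(P): # world mm -> shear
    P=np.atleast_2d(P)[:,:2]-O; return np.c_[P@E_,P@N_]
E
python3 - <<'E'
from h import *
uv=(np.array([(232,400),(240,357),(388,420),(432,372),(488,366)])+.5)/5-.5+[220,130]
print(sh(plane("side",uv,.055)*1000).round(1))
uv=(np.array([(208,345),(268,345)])+.5)/5-.5+[220,130]
print("fence end?",sh(plane("side",uv,.054)*1000).round(1))
print(sh([593.3,22.0]))
E
```

```text
[[ -27.6   48.9]
 [ -20.8    8.9]
 [-110.2   54.5]
 [-123.5    7.8]
 [-151.3   -2.2]]
fence end? [[ -0.3  -1.5]
 [-32.   -6.3]]
[[-97.57411802  24.67106592]]
```

Emit:
{"method": "send_rows", "body": {
  "commands": [0, 0, -0.004, 0, 0, 0, 0.8, 0.0106, -0.0011, -0.001, 0, 0, -0.2, 0.8, 0.0106, -0.0011, 0, 0, 0, 0, 0.8, 0.0106, -0.0011, 0, 0, 0, 0, 0.8, 0, 0, 0, 0, 0, 0, 0.8]
}}

```text
time_s: 4.88
tool_pos: [0.6281, 0.0155, 0.0486]
eef_rot: [3.14, -0.011, -0.111]
contact_force: [0.1, 0.3, -1.2]
grip_width: 0.0388
```

Run:
```python
from h import *
s=ctrl.read_state();print(s["tool_pos"],s["eef_rot"],s["contact_force"],s["grip_width"],sh(s["tool_pos"]*1000))
```

```text
[0.62808256 0.01545057 0.04858693] [ 3.13979087 -0.01086429 -0.11050559] [ 0.08939505  0.27721454 -1.19858664] 0.03876301212102951 [[-62.2925252   21.85485785]]
```

Emit:
{"method": "send_rows", "body": {
  "commands": [-0.002, 0.002, -0.004, 0, 0.6, 0.2, 0.8, 0, 0, 0, 0, 0, 0, 0.8]
}}

```text
time_s: 5.05
tool_pos: [0.6257, 0.0169, 0.0453]
eef_rot: [3.138, -0.001, -0.107]
contact_force: [-0.4, -0.4, -1.9]
grip_width: 0.0385
```

```bash
cat > st.py <<'E'
from h import *
s=ctrl.read_state();r=s["eef_rot"].copy();r[0]=(r[0]%(2*np.pi))-np.pi
f=s["contact_force"];print("z",s["tool_pos"][2].round(4),"rot err deg",np.degrees(r).round(2),"F shear",(f[:2]@E_).round(2),(f[:2]@N_).round(2),f[2].round(2),"w",s["grip_width"].round(4),"shear",sh(s["tool_pos"]*1000).round(1),"t",s["time_s"])
E
python3 st.py
```

```text
Traceback (most recent call last):
  File "st.py", line 3, in <module>
    f=s["contact_force"];print("z",s["tool_pos"][2].round(4),"rot err deg",np.degrees(r).round(2),"F shear",(f[:2]@E_).round(2),(f[:2]@N_).round(2),f[2].round(2),"w",s["grip_width"].round(4),"shear",sh(s["tool_pos"]*1000).round(1),"t",s["time_s"])
                                                                                                                                                                      ^^^^^^^^^^^^^^^^^^^^^
AttributeError: 'float' object has no attribute 'round'
```

Emit:
{"method": "send_rows", "body": {
  "commands": [0, 0, -0.0035, 0.2, 0, 0, 0.8, 0, 0, 0, 0, 0, 0, 0.8]
}}

```text
time_s: 5.22
tool_pos: [0.6247, 0.017, 0.0418]
eef_rot: [-3.141, 0.0, -0.107]
contact_force: [-0.6, -0.3, -1.7]
grip_width: 0.0385
```

```bash
sed -i 's/s\["grip_width"\].round(4)/round(s["grip_width"],4)/' st.py; python3 st.py
```

```text
z 0.0418 rot err deg [ 0.03  0.   -6.15] F shear -0.6 -0.41 -1.71 w 0.0385 shear [[-65.8  23. ]] t 5.2167
```

Now lower to the bed and shift toward the fence in small steps.

Emit:
{"method": "send_rows", "body": {
  "commands": [-0.0001, -0.001, -0.001, 0, 0, 0, 0.8, -0.0001, -0.001, 0, 0, 0, 0, 0.8, 0, 0, 0, 0, 0, 0, 0.8]
}}

```text
time_s: 5.47
tool_pos: [0.6237, 0.0149, 0.0407]
eef_rot: [-3.141, 0.001, -0.107]
contact_force: [0.4, -0.5, -1.1]
grip_width: 0.0384
```

```bash
python3 st.py
```

```text
z 0.0407 rot err deg [ 0.04  0.04 -6.14] F shear 0.49 -0.45 -1.13 w 0.0384 shear [[-66.6  20.9]] t 5.4667
```

Emit:
{"method": "send_rows", "body": {
  "commands": [0.001, -0.001, 0, 0, 0, 0, 0.8, 0, 0, 0, 0, 0, 0, 0.8]
}}

```text
time_s: 5.63
tool_pos: [0.6246, 0.0138, 0.0407]
eef_rot: [-3.141, 0.001, -0.107]
contact_force: [-0.3, -0.0, -1.0]
grip_width: 0.039
```

Emit:
{"method": "send_rows", "body": {
  "commands": [0.001, -0.001, -0.0005, 0, 0, 0, 0.8, 0, 0, 0, 0, 0, 0, 0.8]
}}

```text
time_s: 5.8
tool_pos: [0.6253, 0.0137, 0.0402]
eef_rot: [-3.139, 0.002, -0.107]
contact_force: [0.5, -0.3, -1.5]
grip_width: 0.038
```

```bash
python3 st.py
```

```text
z 0.0402 rot err deg [ 0.13  0.11 -6.12] F shear 0.54 -0.23 -1.54 w 0.038 shear [[-64.9  19.8]] t 5.8
```

Emit:
{"method": "send_rows", "body": {
  "commands": [0, -0.001, 0, 0, 0, 0, 0.8, 0, 0, 0, 0, 0, 0, 0.8]
}}

```text
time_s: 5.97
tool_pos: [0.6253, 0.0136, 0.0402]
eef_rot: [-3.138, 0.002, -0.106]
contact_force: [0.6, -0.5, -0.6]
grip_width: 0.0383
```

```bash
python3 st.py
```

```text
z 0.0402 rot err deg [ 0.21  0.12 -6.09] F shear 0.65 -0.45 -0.59 w 0.0383 shear [[-64.9  19.7]] t 5.9667
```

Emit:
{"method": "send_rows", "body": {
  "commands": [0, 0, -0.0008, -0.1, 0, 0, 0.8, 0, 0, 0, 0, 0, 0, 0.8]
}}

```text
time_s: 6.13
tool_pos: [0.6254, 0.0136, 0.0397]
eef_rot: [-3.14, 0.001, -0.106]
contact_force: [-0.9, 2.6, -0.5]
grip_width: 0.0383
```

```bash
python3 st.py
```

```text
z 0.0397 rot err deg [ 0.09  0.08 -6.07] F shear -1.13 2.47 -0.54 w 0.0383 shear [[-64.7  19.7]] t 6.1333
```

Emit:
{"method": "send_rows", "body": {
  "commands": [0, 0, 0, 0, 0, 0, 0.5, 0, 0, 0, 0, 0, 0, 0.4, 0, 0, 0, 0, 0, 0, 0.35, 0, 0, 0, 0, 0, 0, 0.35]
}}

```text
time_s: 6.47
tool_pos: [0.6261, 0.0125, 0.04]
eef_rot: [-3.142, -0.0, -0.107]
contact_force: [1.0, 0.5, -0.2]
grip_width: 0.0556
```

```bash
python3 st.py
```

```text
z 0.04 rot err deg [ 0.   -0.02 -6.11] F shear 0.96 0.62 -0.25 w 0.0556 shear [[-64.   18.7]] t 6.4667
```

Raise straight up and back.

Emit:
{"method": "send_rows", "body": {
  "commands": [0, 0, 0.015, 0, 0, 0, 0.35, 0, 0, 0.03, 0, 0, 0, 0.35, -0.01, 0, 0.035, 0, 0, 0, 0.3, -0.03, 0.01, 0.03, 0, 0, 0, 0.3, -0.025, 0.03, 0.01, 0, 0, -1, 0.3]
}}

```text
time_s: 6.88
tool_pos: [0.5619, 0.0481, 0.1586]
eef_rot: [3.14, 0.005, -0.13]
contact_force: [1.1, 0.9, 0.6]
grip_width: 0.0596
```

Emit:
{"method": "send_rows", "body": {
  "commands": [-0.02, 0.035, 0, 0, 0, -3, 0.3, -0.02, 0.035, 0, 0, 0, -4, 0.3, -0.02, 0.035, 0, 0, 0, -4, 0.3, -0.015, 0.035, 0, 0, 0, -4, 0.3, -0.01, 0.03, 0, 0, 0, -3, 0.3]
}}

```text
time_s: 7.3
tool_pos: [0.472, 0.2215, 0.1643]
eef_rot: [-3.141, -0.006, -0.465]
contact_force: [1.1, -0.3, -0.2]
grip_width: 0.0596
```

Run:
```python
from h import *
import runpy;runpy.run_path("st.py")
print(ctrl.read_state()["tool_pos"])
p,d=ctrl.grab_frame("side"); crop(p,220,130,380,250,5,"pics/g4.png")
p,d=ctrl.grab_frame("top"); crop(p,200,110,370,260,4,"pics/g4t.png")
```

```text
z 0.1643 rot err deg [  0.06  -0.32 -26.64] F shear 1.09 -0.19 -0.19 w 0.0596 shear [[-239.4  210.2]] t 7.3
[0.47200955 0.22153608 0.16428815]
```

View pics/g4.png

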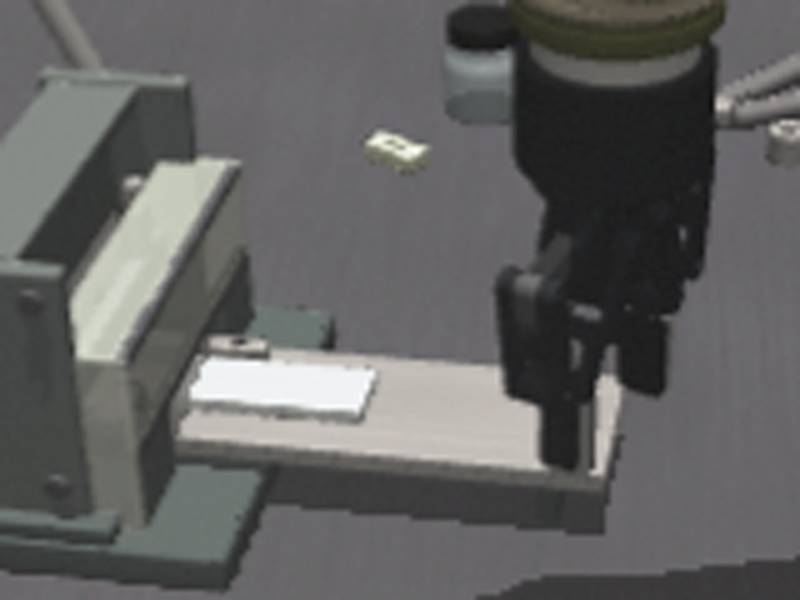

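View pics/g4t.png

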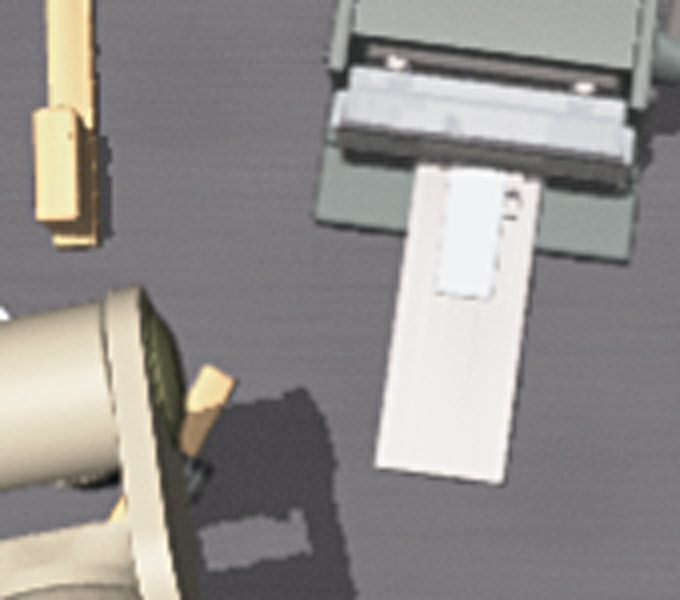

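The blank lies on the bed along the fence. Side crop: rear end at about (362,415)–(376,370), front reaching the slot at (195,370). Next I'll measure it.

Run:
```python
from h import *
uv=(np.array([(360,411),(376,370)])+.5)/5-.5+[220,130]
print(sh(plane("side",uv,.048)*1000).round(1))
uv=(np.array([(437,291),(490,298),(506,180),(447,175)])+.5)/4-.5+[200,110]
print(sh(plane("top",uv,.048)*1000).round(1))
```

```text
[[-91.9  38.7]
 [-91.8  -0.1]]
[[-91.2  38.1]
 [-91.3  -0.2]
 [ -3.6  -0.6]
 [ -5.5  42.2]]
```

Emit:
{"method": "send_rows", "body": {
  "commands": [-0.02, 0.0127, -0.02, 0, 0.3, 0.4, 0.3, -0.02, 0.0127, -0.02, 0, 0, 0, 0.3, 0, 0, -0.01, 0, 0, 0, 0.3, 0, 0, 0, 0, 0, 0, 0.3]
}}

```text
time_s: 7.73
tool_pos: [0.4317, 0.2493, 0.1138]
eef_rot: [-3.14, -0.005, -0.447]
contact_force: [0.3, 0.5, 0.4]
grip_width: 0.06
```

Run:
```python
from h import *
import runpy;runpy.run_path("st.py")
print(ctrl.read_state()["tool_pos"])
p,d=ctrl.grab_frame("side"); crop(p,300,200,420,300,6,"pics/g5.png")
```

```text
z 0.1138 rot err deg [  0.09  -0.31 -25.64] F shear 0.21 0.57 0.37 w 0.06 shear [[-282.5  233.5]] t 7.7333
[0.43165814 0.24929703 0.11379023]
```

View pics/g5.png

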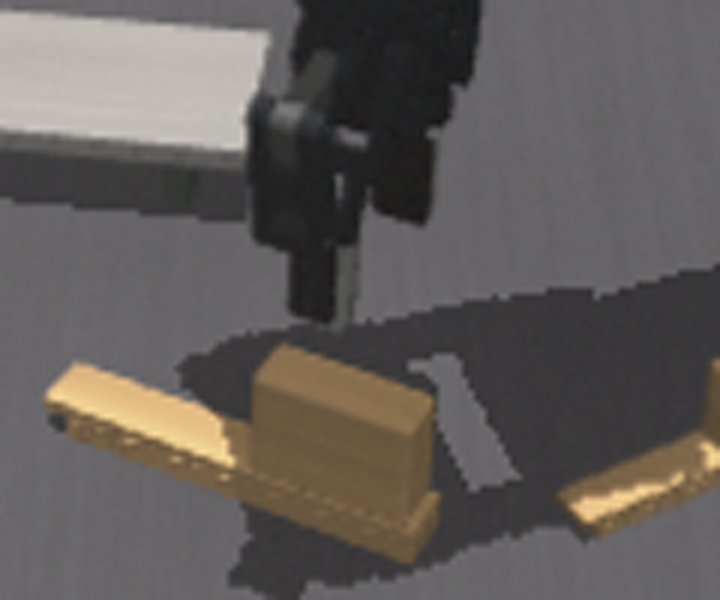

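The picture shows the three-piece middle stick (block at crop (345,430), nose at (70,385)) with the open fingers over its block. Descending to grasp.

Emit:
{"method": "send_rows", "body": {
  "commands": [0, -0.0024, -0.025, 0, 0.3, -0.5, 0.3, 0, 0, -0.03, 0, 0, 0, 0.3, 0, 0, -0.02, 0, 0, 0, 0.3, 0, 0, -0.008, 0, 0, 0, 0.3, 0, 0, 0, 0, 0, 0, 0.3]
}}

```text
time_s: 8.2
tool_pos: [0.4387, 0.2448, 0.0335]
eef_rot: [-3.134, -0.01, -0.46]
contact_force: [-0.7, 0.2, -0.6]
grip_width: 0.0604
```

Run:
```python
from h import *
import runpy;runpy.run_path("st.py")
print(ctrl.read_state()["tool_pos"])
p,d=ctrl.grab_frame("side"); crop(p,300,200,420,300,6,"pics/g6.png")
```

```text
z 0.0335 rot err deg [  0.41  -0.6  -26.35] F shear -0.74 0.1 -0.61 w 0.0604 shear [[-275.   229.7]] t 8.2
[0.43866416 0.244769   0.03347081]
```

View pics/g6.png

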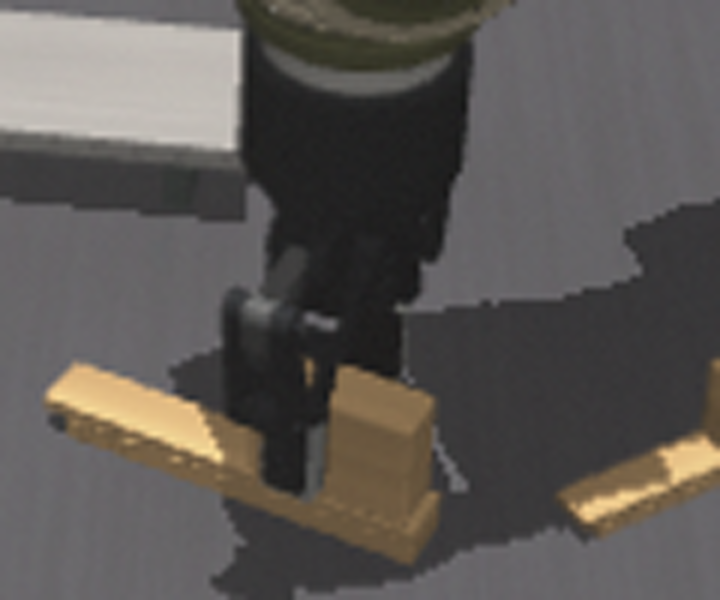

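Emit:
{"method": "send_rows", "body": {
  "commands": [-0.008, 0.003, -0.004, -0.4, 0.6, 0.1, 0.3, 0, 0, 0, 0, 0, 0, 0.3]
}}

```text
time_s: 8.42
tool_pos: [0.4322, 0.2479, 0.0322]
eef_rot: [3.14, -0.007, -0.459]
contact_force: [-1.0, -1.4, 0.0]
grip_width: 0.0597
```

Run:
```python
from h import *
import runpy;runpy.run_path("st.py")
print(ctrl.read_state()["tool_pos"])
```

```text
z 0.0322 rot err deg [ -0.09  -0.41 -26.3 ] F shear -0.79 -1.52 0.02 w 0.0597 shear [[-281.8  232.2]] t 8.4167
[0.43217589 0.24789602 0.03215525]
```

Emit:
{"method": "send_rows", "body": {
  "commands": [0, 0, -0.005, 0.2, 0.36, 0.1, 0.3, 0, 0, 0, 0, 0, 0, 0.3]
}}

```text
time_s: 8.58
tool_pos: [0.4329, 0.2485, 0.0286]
eef_rot: [-3.14, -0.002, -0.456]
contact_force: [-0.2, -0.6, -0.4]
grip_width: 0.0598
```

Emit:
{"method": "send_rows", "body": {
  "commands": [0, 0, 0, 0, 0, 0, 0.6, 0, 0, 0, 0, 0, 0, 0.8, 0, 0, 0, 0, 0, 0, 1, 0, 0, 0, 0, 0, 0, 1, 0, 0, 0, 0, 0, 0, 1],
  "squeeze": 60
}}

```text
time_s: 9.0
tool_pos: [0.4334, 0.2487, 0.0297]
eef_rot: [-3.139, -0.003, -0.456]
contact_force: [0.3, 0.7, -1.5]
grip_width: 0.0235
```

Emit:
{"method": "send_rows", "body": {
  "commands": [0, 0, 0, 0, 0, 0, 1, 0, 0, 0, 0, 0, 0, 1]
}}

```text
time_s: 9.17
tool_pos: [0.4332, 0.2487, 0.0296]
eef_rot: [-3.139, -0.003, -0.456]
contact_force: [0.6, -0.1, -1.2]
grip_width: 0.0233
```

Run:
```python
from h import *
import runpy;runpy.run_path("st.py")
print(ctrl.read_state()["tool_pos"])
```

```text
z 0.0296 rot err deg [  0.13  -0.18 -26.12] F shear 0.64 0.0 -1.18 w 0.0233 shear [[-280.8  233.1]] t 9.1667
[0.43323162 0.24868134 0.02956616]
```

Emit:
{"method": "send_rows", "body": {
  "commands": [0, 0, 0.03, 0, 0.2, 0, 1, 0, -0.005, 0.035, 0, 0, 2, 1, 0.004, -0.033, 0.015, 0, 0, 3.5, 1, 0.004, -0.035, 0, 0, 0, 3.5, 1, 0.004, -0.035, 0, 0, 0, 3.5, 1]
}}

```text
time_s: 9.58
tool_pos: [0.4436, 0.1417, 0.1121]
eef_rot: [3.139, 0.001, -0.221]
contact_force: [0.3, -0.3, -1.6]
grip_width: 0.0233
```

Run:
```python
from h import *
import runpy;runpy.run_path("st.py")
print(ctrl.read_state()["tool_pos"])
p,d=ctrl.grab_frame("side"); crop(p,220,130,420,290,4,"pics/g7.png")
```

```text
z 0.1121 rot err deg [ -0.13   0.03 -12.68] F shear 0.31 -0.29 -1.58 w 0.0233 shear [[-259.1  127.8]] t 9.5833
[0.44360616 0.1416927  0.11210394]
```

View pics/g7.png

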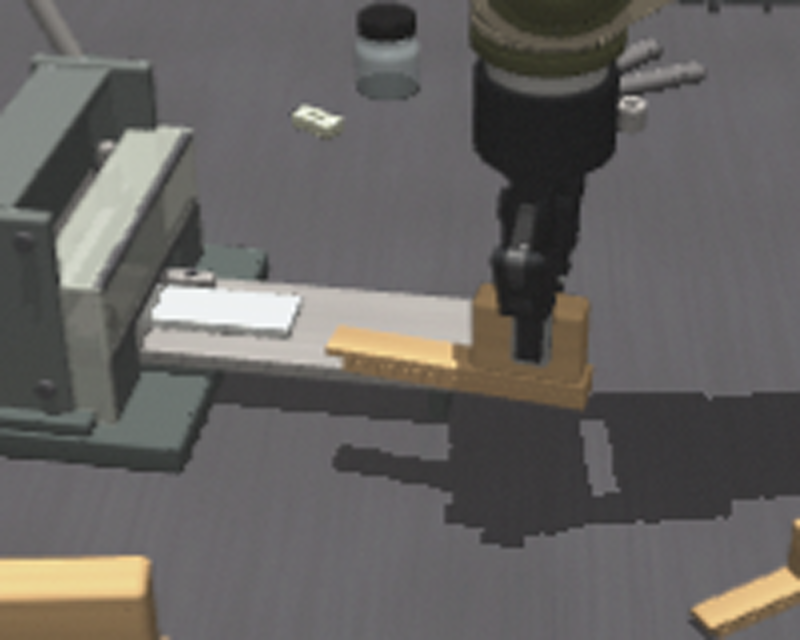

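The picture shows the stick held level by its block (crop (530,330)), nose at (330,345) pointing toward the blank.

Emit:
{"method": "send_rows", "body": {
  "commands": [0.004, -0.035, 0, 0, 0, 2.5, 1, 0.004, -0.035, 0, 0, 0, 2, 1, 0.004, -0.028, 0, 0, 0, 0.5, 1, 0, 0, 0, 0, 0, 0, 1]
}}

```text
time_s: 9.97
tool_pos: [0.457, 0.0331, 0.1127]
eef_rot: [3.137, -0.002, -0.128]
contact_force: [0.6, -0.6, -0.8]
grip_width: 0.0229
```

```bash
python3 st.py
```

```text
z 0.1127 rot err deg [-0.26 -0.13 -7.32] F shear 0.69 -0.53 -0.79 w 0.0229 shear [[-234.3   21.2]] t 9.9667
```

Emit:
{"method": "send_rows", "body": {
  "commands": [0, -0.001, -0.015, 0.26, 0.13, 1.2, 1, 0, 0, -0.015, 0, 0, 0, 1, 0, 0, -0.008, 0, 0, 0, 1, 0, 0, 0, 0, 0, 0, 1]
}}

```text
time_s: 10.3
tool_pos: [0.4573, 0.0303, 0.0738]
eef_rot: [3.142, -0.001, -0.111]
contact_force: [-0.1, 1.1, 0.4]
grip_width: 0.0232
```

Run:
```python
from h import *
import runpy;runpy.run_path("st.py")
p,d=ctrl.grab_frame("side"); crop(p,240,160,380,250,5.7,"pics/g8.png");np.savez("g8.npz",p=p,d=d)
```

```text
z 0.0738 rot err deg [-0.   -0.05 -6.39] F shear -0.25 1.06 0.35 w 0.0232 shear [[-233.6   18.5]] t 10.3
```

View pics/g8.png

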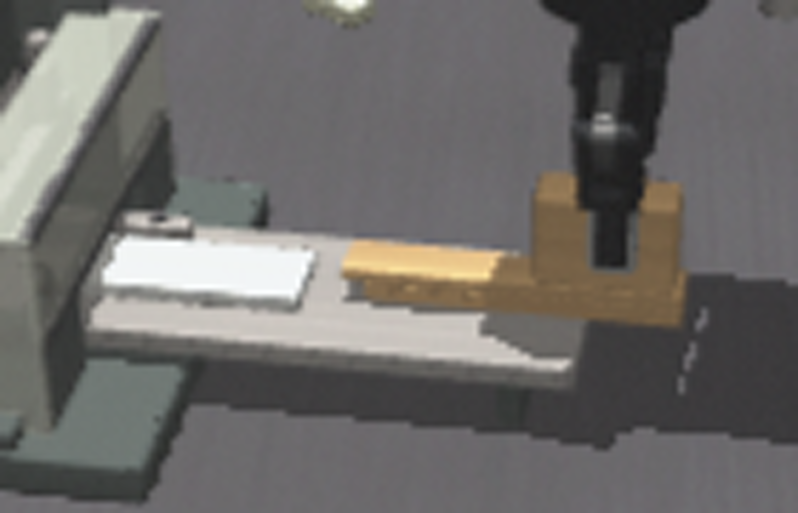

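Run:
```python
from h import *
uv=(np.array([(344,273),(358,240),(682,288),(532,178)])+.5)/5.7-.5+[240,160]
for z in (.055,.059): print(sh(plane("side",uv[:2],z)*1000).round(1))
```

```text
[[-111.3   26.2]
 [-112.1   -1.6]]
[[-112.7   32.1]
 [-113.4    4.4]]
```

Emit:
{"method": "send_rows", "body": {
  "commands": [0, 0.0015, -0.003, 0, 0, 0.3, 1, 0, 0, 0, 0, 0, 0, 1]
}}

```text
time_s: 10.52
tool_pos: [0.4579, 0.0326, 0.072]
eef_rot: [3.141, -0.002, -0.105]
contact_force: [0.0, 0.3, -1.8]
grip_width: 0.0235
```

```bash
python3 st.py
```

```text
z 0.072 rot err deg [-0.01 -0.14 -6.  ] F shear -0.01 0.3 -1.78 w 0.0235 shear [[-233.4   20.8]] t 10.5167
```

Emit:
{"method": "send_rows", "body": {
  "commands": [0, 0, -0.001, 0, 0, 0, 1, 0, 0, 0, 0, 0, 0, 1]
}}

```text
time_s: 10.68
tool_pos: [0.4582, 0.0331, 0.0717]
eef_rot: [3.141, -0.004, -0.104]
contact_force: [-0.4, 0.4, -2.1]
grip_width: 0.0233
```

```bash
python3 st.py
```

```text
z 0.0717 rot err deg [-0.01 -0.23 -5.94] F shear -0.48 0.32 -2.07 w 0.0233 shear [[-233.1   21.4]] t 10.6833
```

Emit:
{"method": "send_rows", "body": {
  "commands": [0, -0.001, -0.0015, 0, 0.25, 0, 1, 0, 0, 0, 0, 0, 0, 1]
}}

```text
time_s: 10.85
tool_pos: [0.4585, 0.0322, 0.0706]
eef_rot: [3.141, -0.0, -0.103]
contact_force: [0.8, 0.1, -0.8]
grip_width: 0.0233
```

```bash
python3 st.py
```

```text
z 0.0706 rot err deg [-0.05 -0.02 -5.91] F shear 0.78 0.19 -0.76 w 0.0233 shear [[-232.7   20.5]] t 10.85
```

Emit:
{"method": "send_rows", "body": {
  "commands": [0, 0, -0.001, 0, 0, 0, 1, 0, 0, 0, 0, 0, 0, 1]
}}

```text
time_s: 11.02
tool_pos: [0.4586, 0.0322, 0.0697]
eef_rot: [3.141, -0.001, -0.103]
contact_force: [-0.2, -1.1, -0.7]
grip_width: 0.023
```

```bash
python3 st.py
```

```text
z 0.0697 rot err deg [-0.05 -0.05 -5.91] F shear -0.07 -1.13 -0.68 w 0.023 shear [[-232.6   20.5]] t 11.0167
```

Emit:
{"method": "send_rows", "body": {
  "commands": [0.006, -0.0007, 0, 0, 0, -0.1, 1, 0.006, -0.0007, 0, 0, 0, 0, 1, 0.006, -0.0007, 0, 0, 0, 0, 1, 0, 0, 0, 0, 0, 0, 1]
}}

```text
time_s: 11.35
tool_pos: [0.4788, 0.0297, 0.0699]
eef_rot: [3.141, -0.002, -0.105]
contact_force: [0.1, 0.0, -1.8]
grip_width: 0.0231
```

```bash
python3 st.py
```

```text
z 0.0699 rot err deg [-0.05 -0.09 -6.04] F shear 0.09 0.05 -1.78 w 0.0231 shear [[-212.2   20.2]] t 11.35
```

Run:
```python
from h import *
p,d=ctrl.grab_frame("side"); crop(p,250,180,350,240,8,"pics/g9.png")
```

```text
(no output)
```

View pics/g9.png

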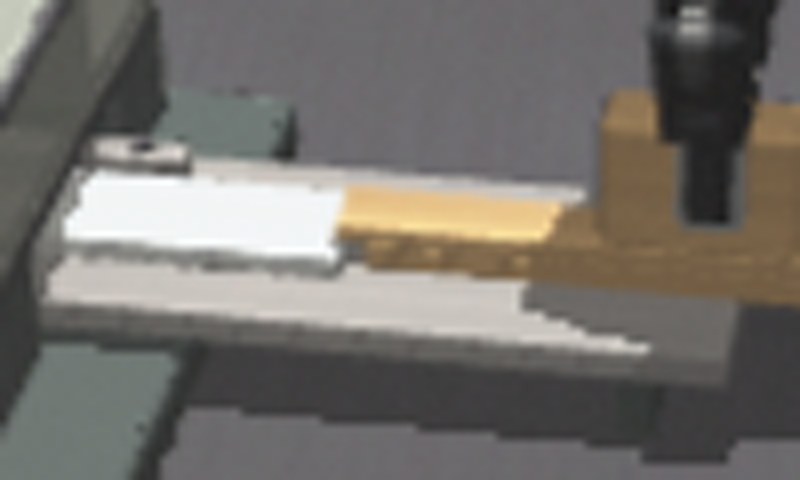

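The picture shows the lip at the blank's rear top edge (crop (345,215)), the stick in line with the blank. I'll feed on gently.

Emit:
{"method": "send_rows", "body": {
  "commands": [0.003, -0.0003, -0.0003, 0, 0.1, 0, 1, 0.003, -0.0003, 0, 0, 0, 0, 1, 0.001, 0, 0, 0, 0, 0, 1]
}}

```text
time_s: 11.65
tool_pos: [0.4855, 0.0293, 0.0697]
eef_rot: [3.141, 0.001, -0.105]
contact_force: [-0.6, 0.2, -1.1]
grip_width: 0.0233
```

```bash
python3 st.py
```

```text
z 0.0697 rot err deg [-0.06  0.09 -6.03] F shear -0.6 0.18 -1.09 w 0.0233 shear [[-205.6   20.5]] t 11.65
```

Emit:
{"method": "send_rows", "body": {
  "commands": [0.002, -0.0002, 0, 0, 0, 0, 1, 0.002, -0.0002, 0, 0, 0, 0, 1, 0, 0, 0, 0, 0, 0, 1]
}}

```text
time_s: 11.9
tool_pos: [0.4898, 0.029, 0.0697]
eef_rot: [3.141, 0.002, -0.105]
contact_force: [-0.0, -0.2, -0.2]
grip_width: 0.0233
```

```bash
python3 st.py
```

```text
z 0.0697 rot err deg [-0.06  0.11 -6.03] F shear 0.01 -0.17 -0.16 w 0.0233 shear [[-201.2   20.6]] t 11.9
```

Emit:
{"method": "send_rows", "body": {
  "commands": [0.002, -0.0004, -0.0001, 0, -0.05, 0, 1, 0.002, -0.0002, 0, 0, 0, 0, 1, 0.002, -0.0002, 0, 0, 0, 0, 1, 0.002, -0.0002, 0, 0, 0, 0, 1]
}}

```text
time_s: 12.23
tool_pos: [0.4977, 0.0281, 0.0696]
eef_rot: [3.141, 0.002, -0.105]
contact_force: [-1.7, 0.6, 1.3]
grip_width: 0.0231
```

Run:
```python
from h import *
import runpy;runpy.run_path("st.py")
p,d=ctrl.grab_frame("side"); crop(p,250,180,350,240,8,"pics/g10.png")
```

```text
z 0.0696 rot err deg [-0.04  0.12 -6.01] F shear -1.74 0.47 1.34 w 0.0231 shear [[-193.2   20.5]] t 12.2333
```

View pics/g10.png

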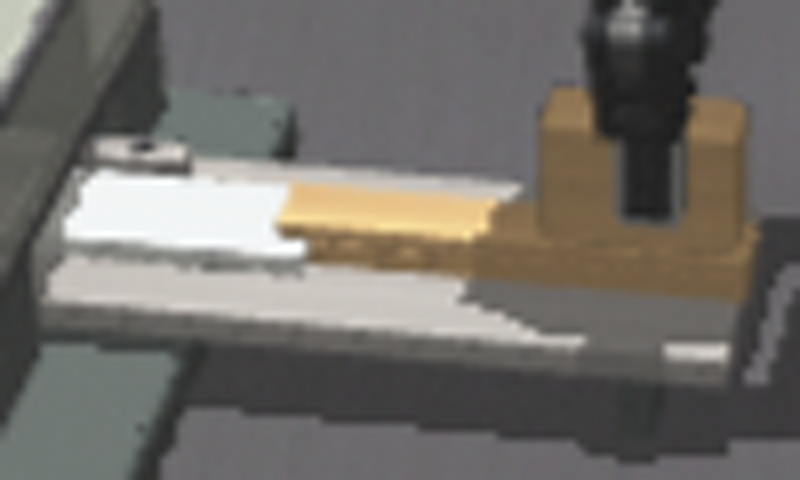

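Emit:
{"method": "send_rows", "body": {
  "commands": [0.002, -0.0002, 0, 0, -0.1, 0, 1, 0.002, -0.0002, 0, 0, 0, 0, 1, 0.002, -0.0002, 0, 0, 0, 0, 1]
}}

```text
time_s: 12.53
tool_pos: [0.5026, 0.0278, 0.0695]
eef_rot: [3.141, 0.005, -0.105]
contact_force: [-7.9, 0.1, 7.0]
grip_width: 0.023
```

```bash
python3 st.py
```

```text
z 0.0695 rot err deg [-0.02  0.27 -5.99] F shear -7.88 -0.69 6.97 w 0.023 shear [[-188.4   20.8]] t 12.5333
```

Emit:
{"method": "send_rows", "body": {
  "commands": [0.002, -0.0002, 0, 0, -0.05, 0, 1, 0.002, -0.0002, 0, 0, 0, 0, 1]
}}

```text
time_s: 12.7
tool_pos: [0.5052, 0.0277, 0.0698]
eef_rot: [3.141, 0.007, -0.104]
contact_force: [-7.1, 1.2, 5.5]
grip_width: 0.023
```

```bash
python3 st.py
```

```text
z 0.0698 rot err deg [-0.02  0.42 -5.98] F shear -7.19 0.4 5.55 w 0.023 shear [[-185.8   21. ]] t 12.7
```

Emit:
{"method": "send_rows", "body": {
  "commands": [0.002, -0.0002, 0, 0, 0, 0, 1, 0.002, -0.0002, 0, 0, 0, 0, 1]
}}

```text
time_s: 12.87
tool_pos: [0.5083, 0.0275, 0.0702]
eef_rot: [3.141, 0.01, -0.104]
contact_force: [-5.8, -0.0, 3.6]
grip_width: 0.023
```

```bash
python3 st.py
```

```text
z 0.0702 rot err deg [-0.02  0.57 -5.98] F shear -5.78 -0.66 3.64 w 0.023 shear [[-182.7   21.1]] t 12.8667
```

Emit:
{"method": "send_rows", "body": {
  "commands": [0.003, -0.0006, 0, 0, -0.4, 0, 1, 0.003, -0.0004, 0, 0, 0, 0, 1, 0.003, -0.0004, 0, 0, 0, 0, 1]
}}

```text
time_s: 13.12
tool_pos: [0.5165, 0.0263, 0.07]
eef_rot: [-3.141, 0.006, -0.104]
contact_force: [-3.8, 0.9, 2.5]
grip_width: 0.0233
```

Run:
```python
from h import *
import runpy;runpy.run_path("st.py")
p,d=ctrl.grab_frame("side"); crop(p,230,170,350,250,6.6,"pics/g11.png")
```

```text
z 0.07 rot err deg [ 0.04  0.34 -5.97] F shear -3.86 0.51 2.54 w 0.0233 shear [[-174.4   20.8]] t 13.1167
```

View pics/g11.png

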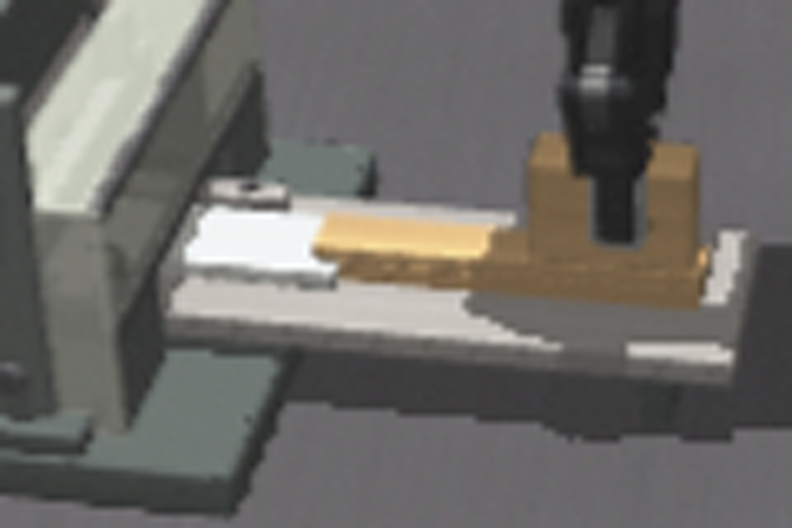

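The picture shows the stick nose engaged behind the blank (crop (330,270)), with the blank sliding in along the fence.

Emit:
{"method": "send_rows", "body": {
  "commands": [0.004, -0.0006, 0, 0, -0.3, 0, 1, 0.004, -0.0005, 0, 0, 0, 0, 1, 0.004, -0.0005, 0, 0, 0, 0, 1, 0.004, -0.0005, 0, 0, 0, 0, 1]
}}

```text
time_s: 13.5
tool_pos: [0.5337, 0.0241, 0.0696]
eef_rot: [-3.14, 0.002, -0.104]
contact_force: [-4.5, 1.2, 2.5]
grip_width: 0.0233
```

```bash
python3 st.py
```

```text
z 0.0696 rot err deg [ 0.08  0.1  -5.96] F shear -4.61 0.68 2.47 w 0.0233 shear [[-157.    20.5]] t 13.5
```

Emit:
{"method": "send_rows", "body": {
  "commands": [0.004, -0.0004, 0, 0, -0.2, 0, 1, 0.004, -0.0004, 0, 0, 0, 0, 1, 0.004, -0.0004, 0, 0, 0, 0, 1, 0.004, -0.0004, 0, 0, 0, 0, 1]
}}

```text
time_s: 13.83
tool_pos: [0.5515, 0.0223, 0.0695]
eef_rot: [-3.14, -0.002, -0.104]
contact_force: [-3.8, 0.4, 1.6]
grip_width: 0.0232
```

```bash
python3 st.py
```

```text
z 0.0695 rot err deg [ 0.09 -0.09 -5.96] F shear -3.78 -0.03 1.64 w 0.0232 shear [[-139.1   20.5]] t 13.8333
```

Emit:
{"method": "send_rows", "body": {
  "commands": [0.004, -0.0005, 0, 0, 0, -0.1, 1, 0.004, -0.0005, 0, 0, 0, 0, 1, 0.004, -0.0004, 0, 0, 0, 0, 1, 0.004, -0.0004, 0, 0, 0, 0, 1, 0.003, -0.0003, 0, 0, 0, 0, 1]
}}

```text
time_s: 14.25
tool_pos: [0.5729, 0.0201, 0.0695]
eef_rot: [-3.14, -0.002, -0.106]
contact_force: [-3.2, 0.9, 0.9]
grip_width: 0.0233
```

```bash
python3 st.py
```

```text
z 0.0695 rot err deg [ 0.11 -0.09 -6.06] F shear -3.3 0.51 0.9 w 0.0233 shear [[-117.7   20.6]] t 14.25
```

Emit:
{"method": "send_rows", "body": {
  "commands": [0.0025, -0.0003, 0, 0, 0, 0, 1, 0.002, -0.0002, 0, 0, 0, 0, 1, 0, 0, 0, 0, 0, 0, 1]
}}

```text
time_s: 14.5
tool_pos: [0.5786, 0.0195, 0.0695]
eef_rot: [-3.14, -0.002, -0.106]
contact_force: [-2.4, 0.3, 1.7]
grip_width: 0.0233
```

```bash
python3 st.py
```

```text
z 0.0695 rot err deg [ 0.11 -0.13 -6.05] F shear -2.44 0.01 1.75 w 0.0233 shear [[-111.9   20.6]] t 14.5
```

Emit:
{"method": "send_rows", "body": {
  "commands": [0.0015, -0.0002, 0, 0, 0, 0, 1, 0.0015, -0.0002, 0, 0, 0, 0, 1, 0.0015, -0.0002, 0, 0, 0, 0, 1]
}}

```text
time_s: 14.75
tool_pos: [0.5831, 0.0189, 0.0695]
eef_rot: [-3.14, -0.002, -0.106]
contact_force: [-3.7, 1.3, 1.1]
grip_width: 0.0231
```

Emit:
{"method": "send_rows", "body": {
  "commands": [0.0015, -0.0002, 0, 0, 0.05, 0, 1, 0.0015, -0.0002, 0, 0, 0, 0, 1]
}}

```text
time_s: 14.92
tool_pos: [0.5863, 0.0186, 0.0696]
eef_rot: [-3.14, -0.001, -0.106]
contact_force: [-2.9, 0.7, 1.5]
grip_width: 0.0236
```

```bash
python3 st.py
```

```text
z 0.0696 rot err deg [ 0.12 -0.04 -6.05] F shear -2.99 0.38 1.52 w 0.0236 shear [[-104.2   20.5]] t 14.9167
```

Emit:
{"method": "send_rows", "body": {
  "commands": [0.001, -0.0001, 0, 0, 0, 0, 1, 0.001, -0.0001, 0, 0, 0, 0, 1, 0.001, -0.0001, 0, 0, 0, 0, 1]
}}

```text
time_s: 15.17
tool_pos: [0.5899, 0.0182, 0.0695]
eef_rot: [-3.14, -0.001, -0.106]
contact_force: [-3.4, 0.6, 1.3]
grip_width: 0.0235
```

Emit:
{"method": "send_rows", "body": {
  "commands": [0.001, -0.0001, 0, 0, 0, 0, 1, 0.001, -0.0001, 0, 0, 0, 0, 1, 0.001, -0.0001, 0, 0, 0, 0, 1]
}}

```text
time_s: 15.42
tool_pos: [0.5932, 0.0179, 0.0695]
eef_rot: [-3.14, -0.001, -0.106]
contact_force: [-3.6, 0.8, 1.3]
grip_width: 0.0232
```

Emit:
{"method": "send_rows", "body": {
  "commands": [0.001, -0.0001, 0, 0, 0, 0, 1, 0.001, -0.0001, 0, 0, 0, 0, 1, 0.001, -0.0001, 0, 0, 0, 0, 1]
}}

```text
time_s: 15.67
tool_pos: [0.5965, 0.0175, 0.0695]
eef_rot: [-3.14, -0.001, -0.106]
contact_force: [-3.3, 1.3, 1.0]
grip_width: 0.0233
```

```bash
python3 st.py
```

```text
z 0.0695 rot err deg [ 0.11 -0.07 -6.05] F shear -3.4 0.97 0.96 w 0.0233 shear [[-93.9  20.6]] t 15.6667
```

Emit:
{"method": "send_rows", "body": {
  "commands": [0.001, -0.0001, 0, 0, 0, 0, 1, 0.001, -0.0002, 0, 0, 0, 0, 1, 0.001, -0.0001, 0, 0, 0, 0, 1]
}}

```text
time_s: 15.92
tool_pos: [0.5998, 0.0171, 0.0695]
eef_rot: [-3.14, -0.001, -0.106]
contact_force: [-3.4, 1.1, 2.2]
grip_width: 0.023
```

Emit:
{"method": "send_rows", "body": {
  "commands": [0.001, -0.0001, 0, 0, 0, 0, 1, 0.001, -0.0002, 0, 0, 0, 0, 1, 0.001, -0.0001, 0, 0, 0, 0, 1]
}}

```text
time_s: 16.17
tool_pos: [0.6032, 0.0168, 0.0696]
eef_rot: [-3.139, -0.001, -0.105]
contact_force: [-3.8, 1.1, 1.8]
grip_width: 0.0231
```

Emit:
{"method": "send_rows", "body": {
  "commands": [0.001, -0.0001, 0, 0, 0, 0, 1, 0.001, -0.0002, 0, 0, 0, 0, 1, 0.001, -0.0001, 0, 0, 0, 0, 1]
}}

```text
time_s: 16.42
tool_pos: [0.6064, 0.0164, 0.0695]
eef_rot: [-3.139, -0.001, -0.105]
contact_force: [-3.2, 0.4, 1.3]
grip_width: 0.0231
```

Emit:
{"method": "send_rows", "body": {
  "commands": [0.001, -0.0001, 0, 0, 0, 0, 1, 0.001, -0.0002, 0, 0, 0, 0, 1, 0.001, -0.0001, 0, 0, 0, 0, 1]
}}

```text
time_s: 16.67
tool_pos: [0.6069, 0.0164, 0.0698]
eef_rot: [-3.14, 0.006, -0.105]
contact_force: [-9.0, 1.1, 7.1]
grip_width: 0.0233
```

Emit:
{"method": "send_rows", "body": {
  "commands": [0.001, -0.0001, 0, 0, -0.2, 0, 1]
}}

```text
time_s: 16.75
tool_pos: [0.607, 0.0163, 0.07]
eef_rot: [-3.139, 0.005, -0.105]
contact_force: [-8.6, 1.4, 4.8]
grip_width: 0.0234
```

```bash
python3 st.py
```

```text
z 0.07 rot err deg [ 0.12  0.3  -6.01] F shear -8.75 0.47 4.77 w 0.0234 shear [[-83.4  20.5]] t 16.75
```

Emit:
{"method": "send_rows", "body": {
  "commands": [0.0012, -0.0001, 0, 0, -0.1, 0, 1]
}}

```text
time_s: 16.83
tool_pos: [0.6069, 0.0163, 0.07]
eef_rot: [-3.14, 0.006, -0.105]
contact_force: [-11.2, 0.9, 5.8]
grip_width: 0.0232
```

```bash
python3 st.py
```

```text
z 0.07 rot err deg [ 0.12  0.37 -6.  ] F shear -11.27 -0.3 5.79 w 0.0232 shear [[-83.4  20.5]] t 16.8333
```

Emit:
{"method": "send_rows", "body": {
  "commands": [0.0014, -0.0001, 0, 0, -0.1, 0, 1]
}}

```text
time_s: 16.92
tool_pos: [0.607, 0.0164, 0.0701]
eef_rot: [-3.14, 0.008, -0.105]
contact_force: [-12.7, 0.8, 7.8]
grip_width: 0.023
```

```bash
python3 st.py
```

```text
z 0.0701 rot err deg [ 0.11  0.47 -6.  ] F shear -12.7 -0.53 7.79 w 0.023 shear [[-83.4  20.5]] t 16.9167
```

Emit:
{"method": "send_rows", "body": {
  "commands": [-0.0005, 0, 0, 0, -0.2, 0, 1, -0.002, 0.0002, 0, 0, -0.2, 0, 1, -0.004, 0.0004, 0, 0, 0, 0, 1, -0.006, 0.0006, 0, 0, 0, 0, 1]
}}

```text
time_s: 17.25
tool_pos: [0.5962, 0.0167, 0.0701]
eef_rot: [-3.14, -0.005, -0.106]
contact_force: [0.3, -0.3, -0.9]
grip_width: 0.023
```

```bash
python3 st.py
```

```text
z 0.0701 rot err deg [ 0.11 -0.26 -6.06] F shear 0.34 -0.24 -0.86 w 0.023 shear [[-94.1  19.7]] t 17.25
```

Emit:
{"method": "send_rows", "body": {
  "commands": [-0.01, 0.0011, 0, 0, 0.15, 0, 1, -0.015, 0.0016, 0, 0, 0, 0, 1, -0.02, 0.0021, 0, 0, 0, 0, 1, -0.02, 0.0021, 0.001, 0, 0, 0, 1, -0.02, 0.0021, 0.002, 0, 0, 0, 1]
}}

```text
time_s: 17.67
tool_pos: [0.5093, 0.025, 0.0723]
eef_rot: [-3.14, -0.007, -0.107]
contact_force: [0.6, 0.1, -1.5]
grip_width: 0.0234
```

```bash
python3 st.py
```

```text
z 0.0723 rot err deg [ 0.06 -0.38 -6.13] F shear 0.6 0.16 -1.49 w 0.0234 shear [[-181.4   18.8]] t 17.6667
```

Emit:
{"method": "send_rows", "body": {
  "commands": [-0.02, 0.003, 0.015, 0, 0.3, 0, 1, -0.02, 0.02, 0.025, 0, 0, 0, 1, -0.01, 0.033, 0.005, 0, 0, -2, 1, -0.005, 0.035, 0, 0, 0, -3.5, 1, 0, 0.035, 0, 0, 0, -3.5, 1]
}}

```text
time_s: 18.08
tool_pos: [0.447, 0.1501, 0.1192]
eef_rot: [-3.141, -0.002, -0.278]
contact_force: [0.7, 0.1, -0.7]
grip_width: 0.0232
```

Run:
```python
from h import *
import runpy;runpy.run_path("st.py")
print(ctrl.read_state()["tool_pos"])
p,d=ctrl.grab_frame("side"); crop(p,150,130,350,280,4,"pics/h1.png")
p,d=ctrl.grab_frame("top"); crop(p,265,60,385,240,3.3,"pics/h1t.png");np.savez("h1t.npz",p=p,d=d)
```

```text
z 0.1192 rot err deg [  0.05  -0.1  -15.96] F shear 0.7 0.2 -0.73 w 0.0232 shear [[-256.6  136.5]] t 18.0833
[0.4470355  0.15013157 0.11922235]
```

View pics/h1.png

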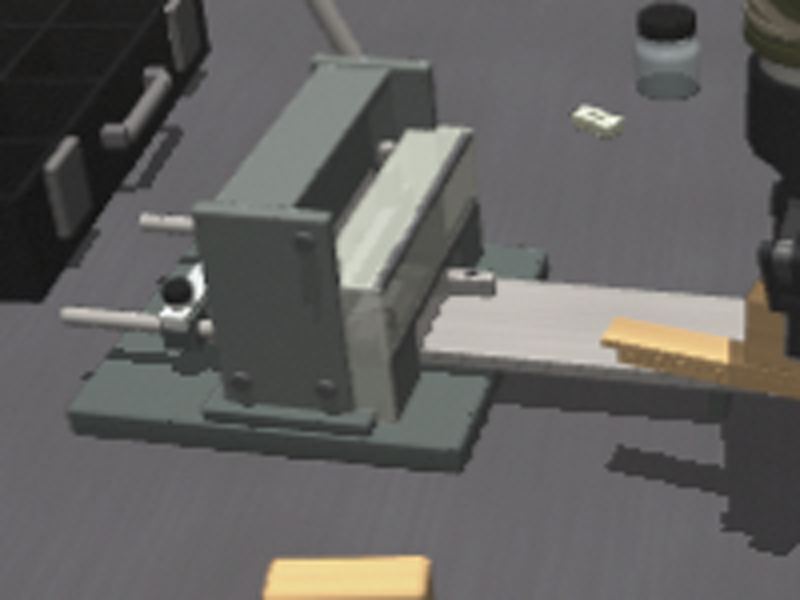

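View pics/h1t.png

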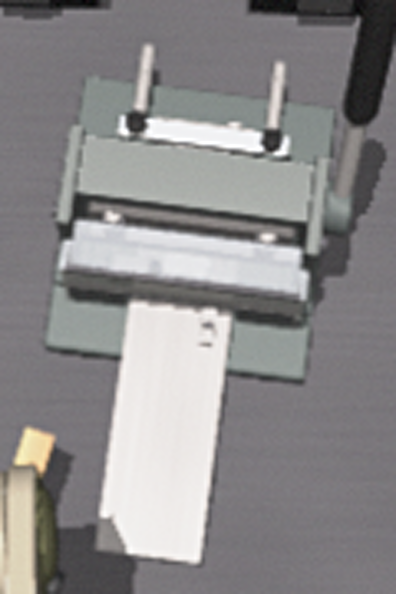

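The infeed bed is empty: the blank is fully in behind the guard. I'll compare the gauge (white bar with knobs, full-image around (326,100)) before and after.

Run:
```python
from h import *
a=np.load("top0.npz")["p"];b=np.load("h1t.npz")["p"]
f=lambda p:cv2.cvtColor(p,cv2.COLOR_RGB2GRAY).astype(np.float32)
for bb in((298,88,358,115),(285,110,370,150)):
    x0,y0,x1,y1=bb;A,B=f(a)[y0:y1,x0:x1],f(b)[y0:y1,x0:x1]
    print(cv2.phaseCorrelate(A,B,cv2.createHanningWindow((x1-x0,y1-y0),cv2.CV_32F)),np.abs(A-B).mean(),np.abs(A-B).max())
cv2.imwrite("pics/cmp.png",np.vstack([cv2.resize(p[80:150,285:375,::-1],None,fx=6,fy=6,interpolation=cv2.INTER_NEAREST)[:300] for p in(a,b)]))
```

```text
((-0.005377009435612479, 0.5048525939546433), 1.0203020933233662) 1.2485665 8.123352
((0.037573109659724935, -0.028247462893418174), 0.9900991842481826) 3.7288234 23.0
```

View pics/cmp.png

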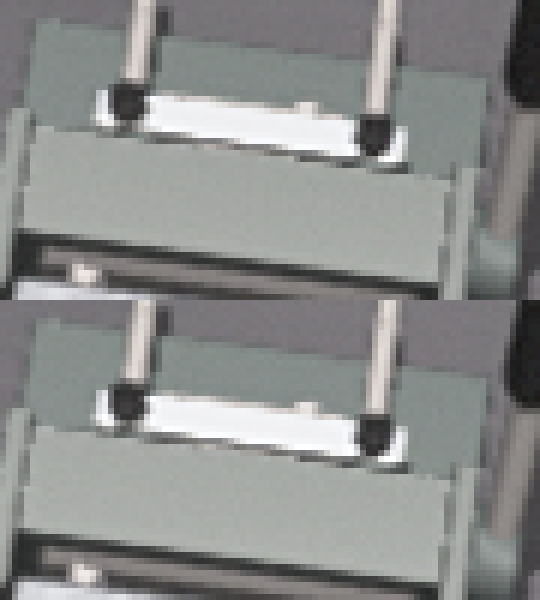

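The two crops match: mean grey difference 1.2, maximum 8, so the gauge has not moved. Next I'll return the stick to its original spot.

Emit:
{"method": "send_rows", "body": {
  "commands": [-0.004, 0.033, 0, 0, 0, -3, 1, -0.004, 0.033, 0, 0, 0, -3, 1, -0.004, 0.026, -0.01, 0, 0, -2, 1, 0, 0, -0.01, 0, 0, 0, 1, 0, 0, 0, 0, 0, 0, 1]
}}

```text
time_s: 18.6
tool_pos: [0.4352, 0.2477, 0.0989]
eef_rot: [-3.137, -0.007, -0.417]
contact_force: [0.1, -0.2, -1.7]
grip_width: 0.0235
```

Run:
```python
from h import *
import runpy;runpy.run_path("st.py")
print(ctrl.read_state()["tool_pos"])
```

```text
z 0.0989 rot err deg [  0.25  -0.39 -23.87] F shear 0.13 -0.16 -1.74 w 0.0235 shear [[-278.8  232.3]] t 18.6
[0.4351572  0.24773362 0.09891557]
```

Emit:
{"method": "send_rows", "body": {
  "commands": [-0.002, 0.001, -0.02, -0.1, 0.4, -2, 1, 0, 0, -0.02, 0, 0, 0, 1, 0, 0, -0.015, 0, 0, 0, 1, 0, 0, -0.005, 0, 0, 0, 1, 0, 0, 0, 0, 0, 0, 1]
}}

```text
time_s: 19.02
tool_pos: [0.4347, 0.2461, 0.0388]
eef_rot: [-3.139, -0.005, -0.453]
contact_force: [-0.0, -0.4, -1.1]
grip_width: 0.0236
```

Run:
```python
from h import *
import runpy;runpy.run_path("st.py")
print(ctrl.read_state()["tool_pos"])
```

```text
z 0.0388 rot err deg [  0.13  -0.28 -25.95] F shear 0.02 -0.36 -1.09 w 0.0236 shear [[-279.1  230.7]] t 19.0167
[0.434737   0.24613997 0.03881826]
```

Emit:
{"method": "send_rows", "body": {
  "commands": [0, 0, -0.006, 0, 0.3, 0, 1, 0, 0, -0.002, 0, 0, 0, 1, 0, 0, -0.001, 0, 0, 0, 1, 0, 0, 0, 0, 0, 0, 1]
}}

```text
time_s: 19.35
tool_pos: [0.4365, 0.2452, 0.0315]
eef_rot: [-3.139, -0.003, -0.454]
contact_force: [-0.2, 0.8, -1.0]
grip_width: 0.0232
```

```bash
python3 st.py
```

```text
z 0.0315 rot err deg [  0.13  -0.16 -26.02] F shear -0.25 0.81 -0.99 w 0.0232 shear [[-277.2  229.9]] t 19.35
```

Emit:
{"method": "send_rows", "body": {
  "commands": [0, 0, -0.0015, -0.1, 0.1, 0, 1, 0, 0, -0.001, 0, 0, 0, 1, 0, 0, -0.0005, 0, 0, 0, 1]
}}

```text
time_s: 19.6
tool_pos: [0.4372, 0.2453, 0.0295]
eef_rot: [-3.14, -0.004, -0.454]
contact_force: [-1.3, -1.4, 4.9]
grip_width: 0.0232
```

```bash
python3 st.py
```

```text
z 0.0295 rot err deg [  0.08  -0.22 -26.01] F shear -1.13 -1.49 4.89 w 0.0232 shear [[-276.5  230.1]] t 19.6
```

Touchdown, with Fz at about 5 N. Release and lift.

Emit:
{"method": "send_rows", "body": {
  "commands": [0, 0, 0, 0, 0, 0, 0.8, 0, 0, 0, 0, 0, 0, 0.5, 0, 0, 0, 0, 0, 0, 0.35, 0, 0, 0, 0, 0, 0, 0.3, 0, 0, 0, 0, 0, 0, 0.3]
}}

```text
time_s: 20.02
tool_pos: [0.4375, 0.2456, 0.0301]
eef_rot: [-3.139, -0.005, -0.453]
contact_force: [-0.5, -0.4, -0.1]
grip_width: 0.0599
```

```bash
python3 st.py
```

```text
z 0.0301 rot err deg [  0.13  -0.28 -25.98] F shear -0.46 -0.48 -0.06 w 0.0599 shear [[-276.2  230.4]] t 20.0167
```

Emit:
{"method": "send_rows", "body": {
  "commands": [0, 0, 0.01, 0, 0, 0, 0.3, 0, 0, 0.025, 0, 0, 0, 0.3, 0, 0, 0.03, 0, 0, 0, 0.3, 0, 0, 0.035, 0, 0, 0, 0.3, 0, 0, 0.035, 0, 0, 0, 0.3]
}}

```text
time_s: 20.43
tool_pos: [0.4332, 0.2442, 0.1634]
eef_rot: [3.133, 0.007, -0.454]
contact_force: [0.4, 0.6, -0.4]
grip_width: 0.0597
```

Emit:
{"method": "send_rows", "body": {
  "commands": [-0.03, 0.02, 0.02, 0, 0, 0, 0.3, -0.03, 0.02, 0.02, 0, 0, 0, 0.3, -0.03, 0.02, 0, 0, 0, 0, 0.3, 0, 0, 0, 0, 0, 0, 0.3]
}}

```text
time_s: 20.77
tool_pos: [0.3438, 0.3057, 0.2128]
eef_rot: [-3.138, -0.003, -0.459]
contact_force: [-0.2, 0.5, 0.5]
grip_width: 0.0597
```

Run:
```python
from h import *
import runpy;runpy.run_path("st.py")
p,d=ctrl.grab_frame("side"); cv2.imwrite("pics/f1.png",p[:,:,::-1])
p,d=ctrl.grab_frame("top"); cv2.imwrite("pics/f1t.png",p[:,:,::-1])
```

```text
z 0.2128 rot err deg [  0.2   -0.14 -26.28] F shear -0.29 0.49 0.55 w 0.0597 shear [[-375.8  280.2]] t 20.7667
```

View pics/f1.png

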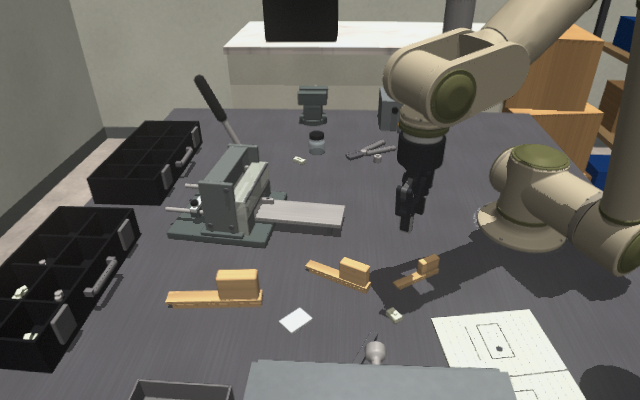

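View pics/f1t.png

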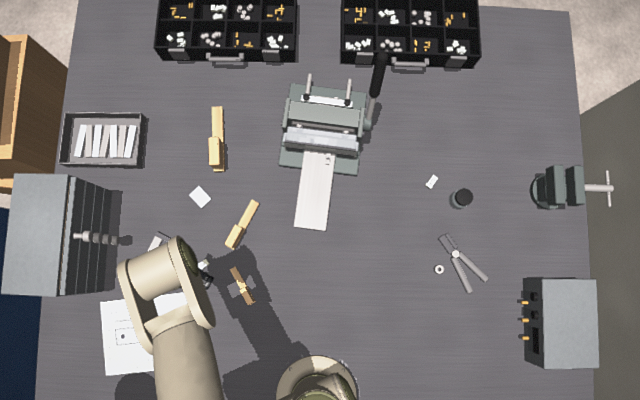

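The stick stands on the bench at its old spot (top view (241,226), side (340,272)). The blank is gone from the bench and infeed table, and the bystanders I can see haven't moved. The gripper is free and touching nothing. Handing in.

```bash
python3 -c "
from workcell import ctrl
print(ctrl.close_job())"
```

```text
the job is handed in; nothing more can be done
None
```

The blank is loaded and home against the back gauge, and I handed the job in at about 21 s of the 72 s allowed.

- **Laying it on:** I laid the blank along the fence and let go with its front end about 8 mm in at the slot. Both cameras agreed on that position to within 1 mm.
- **Feeding in:** I used the middle-sized push stick. The roller took about 8 N to pass, and the blank then slid at 3–4 N. It stopped dead with its front at about x 128 mm and did not move as I raised the push to 12.7 N, measured at the wrist. Some of that is friction and the roller, so the gauge felt less and stayed under its 15 N slip limit. The gripper stayed about 80 mm or more outside the guard.
- **Stick:** it is standing on the bench, within a few millimetres of where it started.

**Last checks:**
- The gauge looks the same before and after (mean grey difference 1.2, maximum 8). A shift estimate on the same crop read 0.5 px, which I put down to the odd crop size, since the two crops look identical.
- The bystanders I could see are where they were. The arm hid part of the square and one small connector in the last top view.
- The gripper was clear of everything.
- I could not see the blank behind the guard and under the hold-down. Its final seating against the gauge and along the fence is inferred from force and position, not from an image.

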